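# Close and lock the bread hutch with the hook pole

## Task

Take the hook pole from its cradle, put its hook through the brass ring on the raised white shutter of the bread hutch and pull the shutter fully down with it, not by hand. Then lay the pole back in its cradle, hook forward as it was, and let go; last, swing the locking bar by its red knob down across the shutter until it is fully seated. Leave the mug, pepper mill and ramekin where they stand.

Things in the scene. Friction and masses are not known exactly. Their poses are not given: they have to be found in the camera images.
- shutter (a joint): How far the shutter has been pulled down, m: 0 fully up, 0.15 fully shut (end stop). A slide with some friction: it stays where it is left and takes about 3 N to pull down (7 to 8 N to lift).
- lock_bar (a joint): Angle of the locking bar, rad: 0 upright, grows as it swings down towards the shutter's middle (hutch -y), 1.571 level across the shutter on its end stop. A stiff hinge (about 0.12 N m, stays where it is left). The bar is dark steel, 108 long, on the front of the hutch's left (+y) post.
- bar_pivot (a point): Point on the bar's hinge axis at the depth at which the knob is gripped (44 in front of the hutch's face), axes as the hutch; the hinge axis runs along hutch x. Fixed to the hutch at hutch x = -44, y = 173, z = 75 mm.
- bar_knob (a point): Grip point of the red knob near the bar's free end, 75 mm from bar_pivot. The knob is a round peg along hutch x, 22 in diameter, 48 long (it reaches 17 in front of this point and 31 behind, where the bar is).
- mug_mid (a point): White mug, 87 across, 96 high, handle on one side (121 over all), loose; point on its axis half-way up. To be left alone.
- pepper_mill_mid (a point): Dark wooden pepper mill, 55 across, 165 high, loose; point half-way up. Stands in front of the hutch's right (-y) side. To be left alone.
- ramekin_mid (a point): Small white ramekin, 69 across, 42 high, loose; point half-way up. Stands in front of the hutch's left (+y) side. To be left alone.
- pole: The hook pole itself; same origin and axes as pole_grip.
- hutch_front (a point): Middle of the lower front edge of the fixed wooden bread hutch (180 deep, 380 wide, 400 high, open front), on the worktop. Hutch axes: x to its back, y to its left, z up; hutch coordinates are measured from this point. The white shutter, 306 wide, 172 high, slides upright between the side posts; its front face is at x = 4, its lower edge 177 above the worktop when up, 27 when shut.
- rail (a point): Middle of the fixed steel utensil rail across the hutch's front, 12 thick, 370 long along hutch y, on two arms at its ends; at hutch x = -75, y = 0, z = 365 mm. Axes as the hutch.
- ring (a point): Centre of the brass ring on the shutter's middle line, axes as the hutch. An upright circle, hole facing the front (hole axis = hutch x), hole 54 across, wire 7 thick. It stands 42 in front of the shutter (hutch x = -38, y = 0) on one stem behind its top; between ring and shutter is free space. 315 above the worktop with the shutter up, 165 shut.
- cradle_seat (a point): Where the grip's middle lies in the fixed wooden cradle, 65 above the worktop; x along the lying pole to its hook, z up. Base 180 x 50 x 12 (x = -75 to 105); two forks 10 thick at x = -46 (for the grip, 3 mm play each side) and x = 76 (for the shaft, 4 mm play), about 50 wide, 77 high, with flared open tops. The pole lifts straight up out of them.
- pole_grip (a point): Hook pole, loose, about 0.15 kg, 193 long, lying level at first. Middle of its orange grip, 104 long (x = -58 to 46), 22 wide (y), 24 high (z), flat sides; x along the pole to the hook, z up. A steel shaft 10 thick runs on to x = 105, y = z = 0; there the hook's prong begins (see hook_mid).
- hook_mid (a point): Middle of the hook's prong (8 thick, 30 long, bent 30 degrees down from the shaft), where the ring's lower side is caught: x = 118, z = -7.5 mm from pole_grip in the pole's axes. With the pole rising forward at 30 degrees the prong is level and passes forward through the ring.
- hook_tip (a point): Centre of the hook's round tip: x = 123.5, y = 0, z = -28 mm from pole_grip in the pole's axes. The last 15 mm of the hook, from the prong's end (x = 131, z = -15), turn 90 degrees to the prong: straight down when the pole rises at 30 degrees, so the tip then holds behind the ring's lower side.
There are look-alikes about, which are no part of the job. Leave any blue look-alike of the part that bears cradle_seat alone.

How it is judged:
By the outcome, as a careful person would: the job done as asked, in the order asked, and still so for the second after the job is handed in, with the robot touching nothing.
It also fails if it takes over 72 s, if anything falls off the work surface, if the arm or the gripper's body presses on something with over 40 N, if the wrist force passes 120 N, or if a joint passes its speed limit or range.

## Robot

A 6-joint arm with a two-finger parallel gripper is mounted at the origin on a cart in front of the work surface, level with it; the furniture and walls round the work are solid. World frame = base frame: x ahead of the robot, y to its left, z up, the work surface at z = 0. Lengths are in m, angles in rad, forces in N, time in s.
With the tool pointing down it reaches from about 0.225 to 0.725 m from the base axis. Payload 3.1 kg.
Tool frame: the origin (TCP) lies at the very end of the fingers, on their centre line; the grasp point (between the pads) lies 19 mm behind it (r.grasp_offset is the distance from the TCP to the grasp point, in m); z points along the fingers, x is the direction in which the jaws open and shut, and the axes are right-handed (so a half turn about z gives the same grasp; the last joint's range is limited). The gripper opens to 85 mm and grips with 20 to 120 N. Pads are 22 mm wide; open, the fingers measure 114 mm over their backs; the gripper's body (76 mm by 85 mm) begins 54 mm behind the grasp point. The pads swing forward as they close: fully open they stand 13 mm farther back than shut.
Start: joints at [-1.263, 0.048, 0.099, 1.622, 0, 1.443], TCP at [0.222, -0.476, 0.231] pointing down, gripper open.
Joint ranges: [-2.91, 2.91], [-0.99, 1.94], [-1.21, 1.42], [-2.12, 2.29], [-1.49, 1.47], [-3.14, 3.14]. Speed limits (rad/s): [2.79, 2.79, 3.14, 3.14, 3.14, 3.14].

## Interface

Orientations are given as a rotation vector (axis times angle).
In Python, from bench import r gives the robot as it stands.
- The arm moves only by the shell command python3 -m handwheel 'ROWS' [OPENING] [FORCE]. ROWS is text: rows parted by semicolons, each of 4 numbers parted by spaces: the shift along the tool's x, y, z in mm, then the turn about the tool's z in degrees. A call has 1 to 5 rows; each row is the pose to reach, as a shift and turn from the pose commanded when the call began, along the tool's axes at that moment; what a row does not reach only later rows make up. A row lasts 1/12 s, in which the tool goes at most 41.7 mm and 7.16 degrees, less where a joint would pass 70% of its speed; a pose out of reach is approached as far as the arm can. A call with a gripper value outside its range is refused whole. OPENING is the opening, from 0 (shut) to 1 (fully open), set as the call begins (- or left out, the last holds). The fingers move at their own pace and stop on an object; FORCE is the grip in N (left out, the last holds). Time passes only in rows, so rows that repeat a pose let the fingers close. It gives the time, the measured TCP pose, the force and the opening at its end, in the units of the state.
- r.read_state(): the state, without advancing time (a new reading comes with each control period).
- r.grab_frame(name): name is "scene" or "top" or "wrist"; returns a dict with "img" (480x640x3 uint8, blue, green, red), "z_map" (480x640 float32, m along the optical axis (not along the pixel's ray), 0 where there is no reading), "K" (3x3 intrinsics, pixels), "position" and "orientation" of the camera in the world; the wrist camera has in their place "hand_eye" (4x4, takes a point from camera to tool coordinates, whose origin is the TCP and whose axes are the tool frame's). Camera axes: x right, y up, looking along -z (the intrinsics and any distortion apply to the point x, -y, -z); pixel columns grow to the right and rows downward; lengths in m; the calibration is good to about 2 mm. A picture is of the moment at which its call begins: read the wrist's pose just before it.
- r.sign_off(): hands the job in, once; it reports no verdict.
The state is a dict: "clock": time; "q": joint angles; "joint_vel": joint speeds; "effort": joint torques, N m; "ee_pos": TCP position; "eef_rot": TCP orientation; "force": force on the tool from outside, world axes, zero at the start; "moment": the same for the moment, N m; "opening": finger opening in m.
Only numpy, scipy, OpenCV 4.12 (cv2) and the standard library are available. Lean on these libraries where they do the work, as an engineer would, in place of code of your own. Each camera call takes 0.05 s, during which the arm holds its last target.

## Working session

There is one attempt and no reset: what is moved stays moved. The work goes in short steps, Python scripts to look and compute and a shell command to move; the robot and the scene stay as the last step left them, time stands still between calls to the robot, and variables do not carry over. Pictures are saved under pics/ and viewed, and the job is handed in when it is done.

```bash
ls; mkdir -p pics; python3 - <<'E'
from bench import r
import cv2
print(r.read_state())
for n in ("scene","top","wrist"):
    f=r.grab_frame(n); cv2.imwrite(f"pics/{n}0.png",f["img"])
    print(n,f["K"].tolist(),f.get("position"),f.get("orientation"),f.get("hand_eye"),[k for k in f])
E
```

```text
pics
{'clock': 0.0, 'q': array([-1.26281695e+00,  4.87324861e-02,  9.75392954e-02,  1.62200804e+00,
       -2.15615670e-05,  1.44300606e+00]), 'joint_vel': array([ 6.11532974e-04,  7.08798825e-04,  2.26865067e-05, -5.80297862e-04,
        2.49855585e-05,  1.08098100e-03]), 'effort': array([ 2.38719522e-04, -3.38779700e+01,  3.20016289e+01,  2.01724435e-02,
       -1.06386692e-04,  1.11202158e-05]), 'ee_pos': array([ 0.22139939, -0.47533119,  0.23009733]), 'eef_rot': array([-2.6478311 ,  1.68790184,  0.00292095]), 'force': array([-0.3693696 , -0.08807572,  0.20924874]), 'moment': array([ 0.01417596,  0.00323808, -0.01192878]), 'opening': 0.08562688696614729}
scene [[505.029558130018, 0.0, 316.98538441857926], [0.0, 505.029558130018, 235.570030705499], [0.0, 0.0, 1.0]] [-0.18086868  0.72811985  1.03025311] [ 0.41863818 -1.13022919 -2.25854666] None ['img', 'z_map', 'K', 'position', 'orientation']
top [[543.997453470065, 0.0, 330.5584893665203], [0.0, 543.997453470065, 247.98588436944965], [0.0, 0.0, 1.0]] [ 0.40069999 -0.07950186  1.53709705] [ 0.04694823 -0.06106    -1.58450111] None ['img', 'z_map', 'K', 'position', 'orientation']
wrist [[391.2863319621615, 0.0, 324.97782459395455], [0.0, 391.2863319621615, 236.20231151917292], [0.0, 0.0, 1.0]] None None [[ 9.99999259e-01  1.07800473e-03  5.65262220e-04 -1.96999630e-04]
 [ 1.20078406e-03 -9.49723236e-01 -3.13088379e-01 -7.98627716e-02]
 [ 1.99331913e-04  3.13088825e-01 -9.49723827e-01 -1.42838299e-01]
 [ 0.00000000e+00  0.00000000e+00  0.00000000e+00  1.00000000e+00]] ['img', 'z_map', 'K', 'hand_eye']
```

View pics/scene0.png

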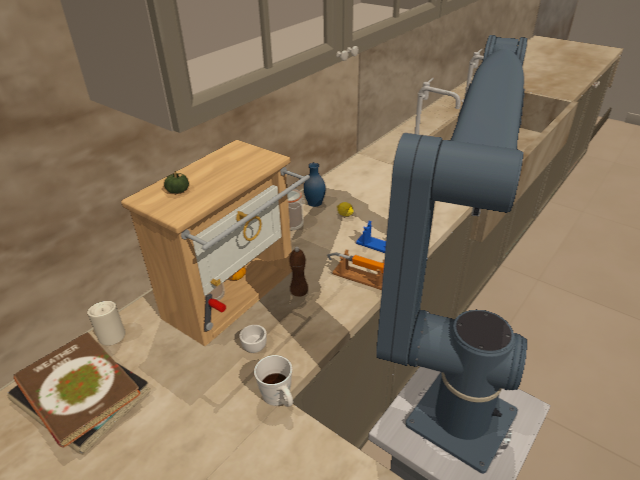

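View pics/top0.png

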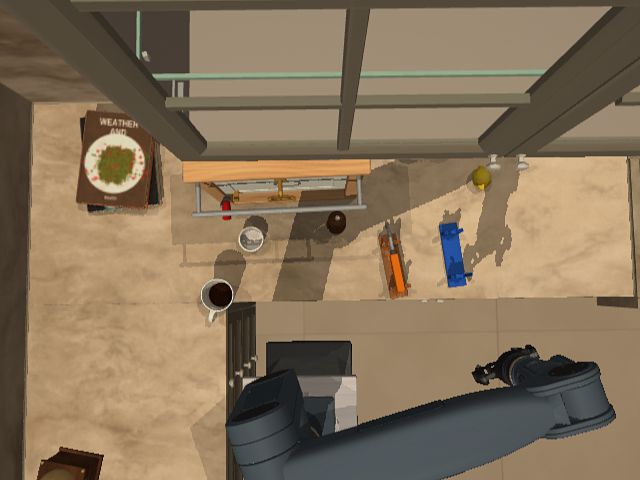

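View pics/wrist0.png

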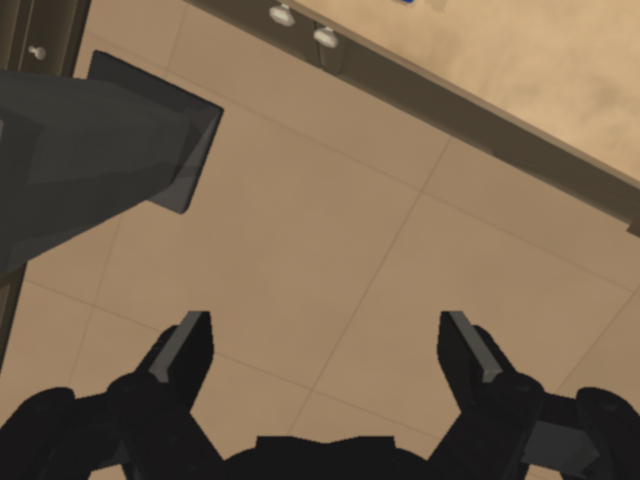

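The scene view shows the hutch in the middle left, with its rail in front, the brass ring at about (250,228) and the red knob at (217,305). The wooden cradle with the orange pole is at about (365,265), with a blue look-alike behind it. In the top view the pole is at about (397,270), hook up-image. The mill is at (337,222), the ramekin at (251,238), the mug at (217,295) and the knob at (227,210). Next I'll measure these.

```bash
cat > h.py <<'E'
import numpy as np, cv2
from scipy.spatial.transform import Rotation as R
from bench import r
def pose(f,st=None):
    if 'hand_eye' in f:
        T=np.eye(4);T[:3,:3]=R.from_rotvec(st['eef_rot']).as_matrix();T[:3,3]=st['ee_pos']
        T=T@np.array(f['hand_eye']);return T[:3,:3],T[:3,3]
    return R.from_rotvec(f['orientation']).as_matrix(),np.array(f['position'])
def grab(n):
    st=r.read_state();f=r.grab_frame(n);f['R'],f['t']=pose(f,st);return f
def cloud(f):
    z=f['z_map'];K=f['K'];v,u=np.mgrid[0:480,0:640]
    p=np.stack([(u-K[0,2])/K[0,0]*z,-(v-K[1,2])/K[1,1]*z,-z],-1)
    P=p@f['R'].T+f['t'];P[z==0]=np.nan;return P
def proj(f,P):
    c=(np.atleast_2d(P)-f['t'])@f['R'];K=f['K']
    return np.stack([K[0,2]+K[0,0]*c[:,0]/-c[:,2],K[1,2]-K[1,1]*c[:,1]/-c[:,2]],1)
def ray(f,u,v):
    K=f['K'];d=f['R']@np.array([(u-K[0,2])/K[0,0],-(v-K[1,2])/K[1,1],-1]);return f['t'],d
def onz(f,u,v,z):
    t,d=ray(f,u,v);return t+d*(z-t[2])/d[2]
def hsv(f): return cv2.cvtColor(f['img'],cv2.COLOR_BGR2HSV)
E
python3 - <<'E'
from h import *
import pickle
for n in ("scene","top"):
    f=grab(n);pickle.dump(f,open(f"pics/{n}.pkl","wb"))
    P=cloud(f);H=hsv(f)
    def rep(name,m):
        k,l,s,c=cv2.connectedComponentsWithStats(m.astype(np.uint8))
        for i in np.argsort(-s[1:,4])[:3]+1:
            q=P[l==i];q=q[~np.isnan(q[:,0])]
            if len(q)>15:print(n,name,s[i].tolist(),np.percentile(q,[2,50,98],axis=0).round(3).tolist())
    h,s,v=H[...,0],H[...,1],H[...,2]
    rep('orange',(h>5)&(h<16)&(s>200)&(v>140)); rep('red',((h<4)|(h>175))&(s>190)&(v>90)); rep('blue',(h>105)&(h<125)&(s>180))
    cv2.imwrite(f"pics/{n}_x.png",cv2.resize(f['img'][150:350,100:420] if n=='scene' else f['img'][140:330,160:480],None,fx=2.5,fy=2.5,interpolation=cv2.INTER_CUBIC))
E
```

```text
scene orange [352, 257, 32, 13, 110] [[0.173, -0.27, 0.064], [0.427, -0.259, 0.07], [0.479, 0.103, 0.436]]
scene red [209, 299, 17, 13, 131] [[0.574, 0.169, 0.142], [0.591, 0.18, 0.154], [0.616, 0.187, 0.16]]
scene blue [357, 221, 29, 32, 350] [[0.469, -0.449, 0.004], [0.533, -0.419, 0.012], [0.563, -0.397, 0.073]]
top orange [390, 254, 15, 39, 294] [[0.383, -0.288, 0.061], [0.431, -0.271, 0.077], [0.48, -0.257, 0.083]]
top red [223, 201, 7, 9, 56] [[0.599, 0.166, 0.15], [0.608, 0.173, 0.156], [0.62, 0.181, 0.16]]
top red [223, 216, 7, 4, 24] [[0.575, 0.165, 0.143], [0.578, 0.173, 0.156], [0.581, 0.181, 0.163]]
top blue [440, 223, 32, 64, 1100] [[0.399, -0.465, 0.005], [0.481, -0.436, 0.013], [0.566, -0.405, 0.076]]
```

```bash
python3 -m handwheel --help 2>&1 | head -20
```

```text
validation failed for argument at $...
```

View pics/scene_x.png

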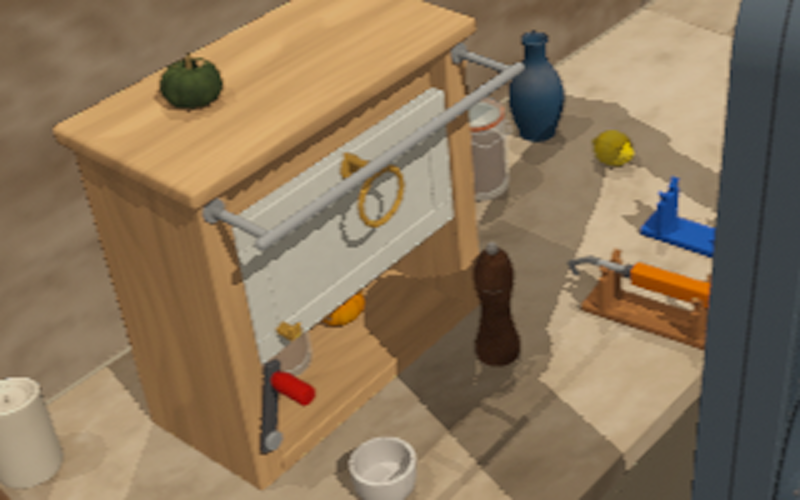

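View pics/top_x.png

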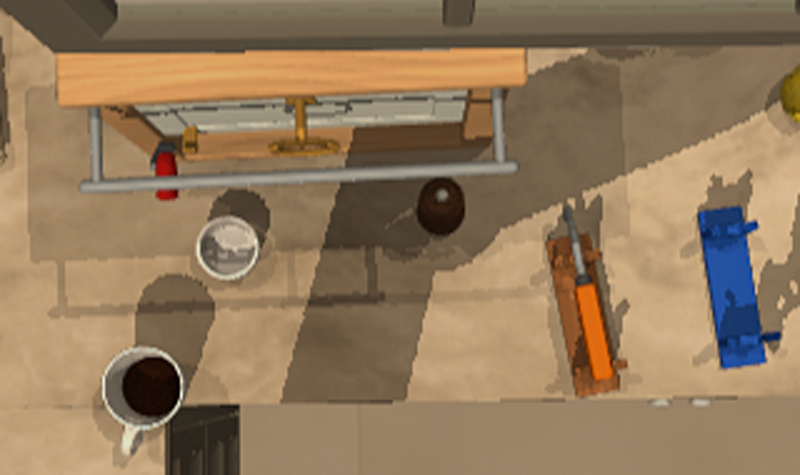

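The scene crop shows the ring at the shutter's middle, behind the rail, and the bar upright with its red knob on the left post. The ramekin is in front of the left side and the mill is in front of the right. Next: the hutch frame and object positions.

```bash
python3 - <<'E'
from h import *
import pickle
S=pickle.load(open("pics/scene.pkl","rb"));T=pickle.load(open("pics/top.pkl","rb"))
for n,f in (("s",S),("t",T)):
    P=cloud(f);x,y,z=P[...,0],P[...,1],P[...,2];H=hsv(f);h,s,v=H[...,0],H[...,1],H[...,2]
    # rail
    m=(abs(z-.368)<.012)&(x>.52)&(x<.6)&(abs(y)<.17)
    q=P[m]; 
    if len(q)>20:
        a=np.polyfit(q[:,1],q[:,0],1);print(n,'rail',len(q),a,np.median(q,0),q[:,1].min(),q[:,1].max())
    m=(abs(z-.40)<.01)&(x>.55)&(x<1)&(abs(y)<.3);q=P[m]
    if len(q)>20:
        print(n,'hutchtop',np.nanpercentile(q,[1,50,99],axis=0).round(3).tolist()); rr=cv2.minAreaRect(q[:,:2].astype(np.float32));print(rr)
        rows=[(c,q[abs(q[:,1]-c)<.01][:,0].min()) for c in np.arange(-.13,.19,.03) if (abs(q[:,1]-c)<.01).sum()>3];print(np.polyfit(*zip(*rows),1))
    # brass
    m=(h>12)&(h<26)&(s>150)&(x>.55)&(x<.66)&(abs(y)<.1)&(z>.26);q=P[m]
    print(n,'brass',len(q),np.percentile(q,[2,50,98],axis=0).round(3).tolist() if len(q) else '')
    # objects on worktop
    m=(z>.02)&(z<.2)&(x>.3)&(x<.63)&(y>-.2)&(y<.35)
    k,l,st,c=cv2.connectedComponentsWithStats(m.astype(np.uint8))
    for i in range(1,k):
        if st[i,4]>60:
            q=P[l==i];print(n,'obj',st[i].tolist(),np.percentile(q,[2,50,98],axis=0).round(3).tolist(),cv2.minEnclosingCircle(q[q[:,2]>q[:,2].max()-.02][:,:2].astype(np.float32)))
    # pole
    m=(h>4)&(h<16)&(s>200)&(v>120)&(x>.3)&(x<.55)&(y>-.32)&(y<-.2)&(z>.05);q=P[m];print(n,'grip',np.percentile(q,[1,50,99],axis=0).round(3).tolist(),cv2.minAreaRect(q[:,:2].astype(np.float32)))
    m=(abs(z-.012)<.006)&(x>.34)&(x<.56)&(y>-.34)&(y<-.2)&(s>140);q=P[m];print(n,'base',len(q),cv2.minAreaRect(q[:,:2].astype(np.float32)))
    m=(z>.05)&(x>.44)&(x<.6)&(y>-.33)&(y<-.2)&(s<90);q=P[m];print(n,'shaft',len(q),np.percentile(q,[1,50,99],axis=0).round(3).tolist() if len(q) else '',np.polyfit(q[:,0],q[:,1],1))
print(R.from_rotvec(r.read_state()['eef_rot']).as_matrix().round(3))
E
```

```text
s rail 574 [-0.04891329  0.56538267] [0.56404509 0.01716271 0.36816766] -0.1653272950274991 0.1694569034595489
s hutchtop [[0.627, -0.249, 0.391], [0.731, 0.052, 0.399], [0.945, 0.276, 0.409]]
((0.7893667221069336, -0.0032168328762054443), (0.326661616563797, 0.5996851325035095), 1.1929645538330078)
[-0.03455167  0.63025131]
s brass 145 [[0.598, -0.007, 0.264], [0.602, 0.028, 0.308], [0.644, 0.054, 0.329]]
s obj [289, 247, 18, 45, 588] [[0.551, -0.118, 0.022], [0.563, -0.094, 0.096], [0.588, -0.084, 0.158]] ((0.5731949806213379, -0.10376116633415222), 0.01642068848013878)
s obj [204, 294, 22, 37, 373] [[0.574, 0.168, 0.068], [0.621, 0.185, 0.143], [0.629, 0.206, 0.163]] ((0.6012069582939148, 0.176788792014122), 0.029317349195480347)
s obj [239, 325, 27, 25, 352] [[0.499, 0.097, 0.021], [0.533, 0.13, 0.035], [0.566, 0.163, 0.044]] ((0.5318493843078613, 0.12801578640937805), 0.03834671154618263)
s obj [254, 355, 39, 52, 1511] [[0.312, 0.173, 0.027], [0.383, 0.213, 0.066], [0.421, 0.252, 0.096]] ((0.37032759189605713, 0.2143164575099945), 0.05643823742866516)
s grip [[0.385, -0.281, 0.0
[... 1257 characters left out ...]
 0.12679165601730347), 0.03481047973036766)
t obj [201, 278, 34, 44, 961] [[0.319, 0.169, 0.031], [0.379, 0.22, 0.043], [0.42, 0.248, 0.098]] ((0.37167438864707947, 0.21246938407421112), 0.05370007082819939)
t grip [[0.385, -0.287, 0.068], [0.434, -0.271, 0.077], [0.482, -0.255, 0.084]] ((0.43383923172950745, -0.271923303604126), (0.10172486305236816, 0.022099150344729424), 9.607831954956055)
t base 536 ((0.4540988504886627, -0.26788169145584106), (0.17726752161979675, 0.049520935863256454), 10.077199935913086)
t shaft 112 [[0.486, -0.267, 0.052], [0.524, -0.255, 0.069], [0.572, -0.246, 0.078]] [ 0.1666734  -0.34253911]
[[ 0.422 -0.907 -0.   ]
 [-0.907 -0.422  0.001]
 [-0.001 -0.    -1.   ]]
```

The hutch is yawed about 2.7° with its front at about (0.639, 0.026). The pole origin is at about (0.440, -0.271) with a yaw of 9.6°. The knob sits beneath and behind the rail, so I need to know how the arm behaves at the edge of its reach. I'll test that in free space.

```bash
python3 -m handwheel '41 0 0 0;82 0 0 0;123 0 0 0;164 0 0 0;205 0 0 0'; python3 -m handwheel '40 0 0 0;80 0 0 0;80 0 0 0'; python3 - <<'E'
from h import *
s=r.read_state();print(s['q'].round(3),s['ee_pos'],R.from_rotvec(s['eef_rot']).as_matrix().round(3))
E
```

```text
clock: 0.67
ee_pos: [0.3063, -0.6579, 0.2308]
eef_rot: [2.649, -1.689, 0.0]
force: [0.7, -1.5, 0.9]
opening: 0.0854
clock: 0.92
ee_pos: [0.3333, -0.7166, 0.226]
eef_rot: [2.641, -1.684, 0.022]
force: [0.0, -1.1, 1.0]
opening: 0.0854
[-1.221e+00  1.000e+00  1.409e+00  1.963e+00  1.000e-03  1.485e+00] [ 0.33328855 -0.71659188  0.22604071] [[ 0.422 -0.907  0.007]
 [-0.906 -0.422 -0.016]
 [ 0.017  0.001 -1.   ]]
```

```bash
python3 -m handwheel '0 0 0 0'; python3 -m handwheel '40 0 0 0;80 0 0 0;80 0 0 0';python3 -m handwheel '0 0 0 0'; python3 - <<'E'
from h import *
s=r.read_state();print(s['q'].round(3),s['ee_pos'],R.from_rotvec(s['eef_rot']).as_matrix().round(3))
E
```

```text
clock: 1.0
ee_pos: [0.3331, -0.7156, 0.2098]
eef_rot: [-2.646, 1.687, 0.005]
force: [2.0, -3.4, -6.3]
opening: 0.0851
clock: 1.25
ee_pos: [0.3461, -0.7437, 0.2011]
eef_rot: [2.623, -1.672, 0.071]
force: [0.3, -0.3, -0.1]
opening: 0.0853
clock: 1.33
ee_pos: [0.3459, -0.7433, 0.203]
eef_rot: [2.622, -1.671, 0.072]
force: [-0.0, -0.2, -0.3]
opening: 0.0852
[-1.218  1.035  1.417  1.897  0.003  1.488] [ 0.34592365 -0.74325047  0.20298805] [[ 0.422 -0.907  0.022]
 [-0.905 -0.422 -0.051]
 [ 0.056  0.001 -0.998]]
```

```bash
python3 -m handwheel '-40 0 0 0;-80 0 0 0;-80 0 0 0'; python3 - <<'E'
from h import *
s=r.read_state();print(s['q'].round(3),s['ee_pos'],R.from_rotvec(s['eef_rot']).as_matrix().round(3))
E
```

```text
clock: 1.58
ee_pos: [0.3236, -0.6973, 0.2047]
eef_rot: [2.619, -1.67, 0.078]
force: [0.4, -0.5, 1.4]
opening: 0.0854
[-1.225  0.69   0.864  1.684  0.004  1.481] [ 0.32362552 -0.69726938  0.20471763] [[ 0.421 -0.907  0.024]
 [-0.905 -0.422 -0.056]
 [ 0.061  0.002 -0.998]]
```

Pushing past the reach limit leaves a small tilt that persists, so the arm can be tilted this way when the knob needs it. First, the pole. I want the jaws across it and the camera side away from the hutch, which is a turn of about −165°.

```bash
cat >> h.py <<'E'
def go(target_grasp,az=None,s=None):
    """print tool-frame shift (mm) bringing grasp point to target, and the turn (deg) for tool-x azimuth az"""
    s=s or r.read_state();M=R.from_rotvec(s['eef_rot']).as_matrix();g=s['ee_pos']-.019*M[:,2]
    if az is None: d=0
    else: d=-((az-np.degrees(np.arctan2(M[1,0],M[0,0]))+180)%360-180)
    M2=M@R.from_euler('z',d,degrees=True).as_matrix()
    t=np.array(target_grasp)+.019*M2[:,2]
    print('grasp now',g.round(4),'toolx az',round(np.degrees(np.arctan2(M[1,0],M[0,0])),2),'toolz',M[:,2].round(3))
    print('shift',((t-s['ee_pos'])@M*1000).round(1),'turn',round(d,1),'n',np.linalg.norm(t-s['ee_pos'])/.0417)
E
python3 -c "
from h import *
go([.445,-.270,.20],99.6)"
```

```text
grasp now [ 0.3232 -0.6962  0.2237] toolx az -65.04 toolz [ 0.024 -0.056 -0.998]
shift [-335.8 -290.3    2.8] turn -164.6 n 10.645383188521635
```

```bash
python3 -m handwheel '-30 -26 0 -7;-60 -52 0 -14;-90 -78 0 -21;-120 -104 0 -28;-150 -130 0 -35';python3 -m handwheel '0 0 0 -7;0 0 0 -14;0 0 0 -21;0 0 0 -28;0 0 0 -35'; python3 -c "
from h import *
go([.445,-.270,.20],99.6)"
```

```text
clock: 2.0
ee_pos: [0.3781, -0.5039, 0.1978]
eef_rot: [2.99, -0.793, 0.06]
force: [0.5, -0.0, 0.1]
opening: 0.0855
clock: 2.42
ee_pos: [0.3783, -0.5056, 0.1981]
eef_rot: [3.081, 0.144, 0.034]
force: [0.4, -0.2, -0.1]
opening: 0.0856
grasp now [ 0.3778 -0.5046  0.2171] toolx az 5.37 toolz [ 0.025 -0.056 -0.998]
shift [  88.5 -228.     5.6] turn -94.2 n 5.866089291381152
```

```bash
python3 -m handwheel '15 -38 1 -7;30 -76 2 -14;45 -114 3 -21;60 -152 4 -28;74 -190 5 -35';python3 -m handwheel '0 0 0 -7;0 0 0 -14;0 0 0 -21;0 0 0 -28;0 0 0 -35';python3 -m handwheel '0 0 0 -7;0 0 0 -14;0 0 0 -21;0 0 0 -24;0 0 0 -24'; python3 -c "
from h import *
go([.445,-.270,.12],99.6)
f=grab('wrist');cv2.imwrite('pics/w1.png',f['img'])
P=cloud(f);H=hsv(f);h,s,v=H[...,0],H[...,1],H[...,2];z=P[...,2]
m=(h>4)&(h<16)&(s>200)&(v>110)&(z>.05)&(z<.09);q=P[m]
print(len(q),np.percentile(q,[1,50,99],axis=0).round(4).tolist(),cv2.minAreaRect(q[q[:,2]>.07][:,:2].astype(np.float32)))
m=(z>.055)&(z<.085)&(s<90)&(abs(P[...,0]-.53)<.05)&(abs(P[...,1]+.255)<.04);q=P[m];print(len(q),np.polyfit(q[:,0],q[:,1],1),np.percentile(q,[1,50,99],axis=0).round(4).tolist())
"
```

```text
clock: 2.83
ee_pos: [0.4359, -0.3092, 0.1836]
eef_rot: [2.893, 1.061, 0.009]
force: [0.9, 0.8, 0.8]
opening: 0.0855
clock: 3.25
ee_pos: [0.4357, -0.3106, 0.1838]
eef_rot: [2.439, 1.884, -0.02]
force: [-0.6, -0.3, 0.3]
opening: 0.0857
clock: 3.67
ee_pos: [0.4357, -0.3109, 0.1836]
eef_rot: [2.004, 2.347, -0.038]
force: [-0.4, 0.1, 0.1]
opening: 0.0854
grasp now [ 0.4352 -0.3098  0.2026] toolx az 98.99 toolz [ 0.026 -0.055 -0.998]
shift [42.5 14.6 80.5] turn -0.6 n 2.2107657513598498
4665 [[0.3831, -0.2879, 0.0645], [0.4273, -0.2723, 0.0771], [0.4824, -0.2554, 0.0788]] ((0.43369877338409424, -0.2710914611816406), (0.10254444926977158, 0.021525412797927856), 10.172076225280762)
1021 [ 0.17214841 -0.34612316] [[0.4868, -0.2683, 0.0563], [0.5173, -0.2567, 0.0698], [0.5665, -0.2467, 0.0747]]
```

View pics/w1.png

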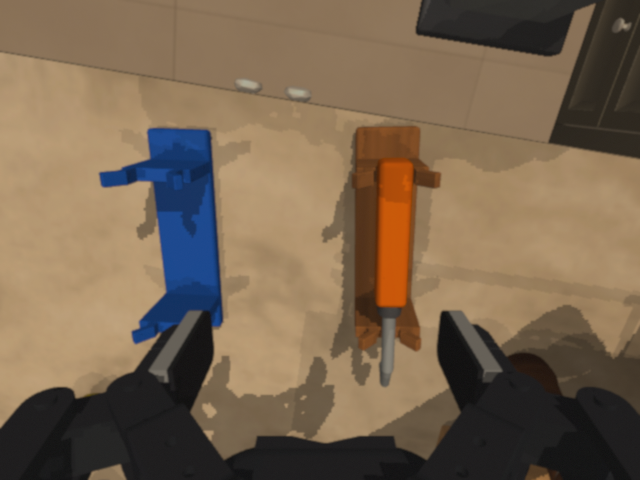

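The wrist view shows the orange grip at about (395,235), with the hook pointing down-image at (387,380) and the blue look-alike on the left. The pole measurement agrees with the first one (origin 0.4396, -0.270, yaw 9.8°). Descending.

```bash
python3 -m handwheel '20 7 30 -1;42 14 60 -1;42 14 60 -1' ; python3 -c "
from h import *
go([.4445,-.2695,.065],99.8)"
```

```text
clock: 3.97
ee_pos: [0.4381, -0.2625, 0.1095]
eef_rot: [1.998, 2.383, -0.037]
force: [-3.2, 2.3, -2.2]
opening: 0.0854
grasp now [ 0.4379 -0.2617  0.1284] toolx az 100.03 toolz [ 0.009 -0.039 -0.999]
shift [-6.3  5.  63.8] turn 0.2 n 1.5408252514701424
```

```bash
python3 -m handwheel '0 0 0 0;0 0 0 0' ; python3 -c "
from h import *
go([.4445,-.2695,.065],99.8)"
```

```text
clock: 4.13
ee_pos: [0.4449, -0.271, 0.1203]
eef_rot: [1.986, 2.364, -0.039]
force: [0.0, -0.2, 0.7]
opening: 0.0851
grasp now [ 0.4445 -0.27    0.1393] toolx az 99.91 toolz [ 0.025 -0.054 -0.998]
shift [ 4.7 -1.  74.1] turn 0.1 n 1.7814304033107364
```

```bash
python3 -m handwheel '2 0 22 0;4 -1 46 0;5 -1 66 0;5 -1 73 0;5 -1 73 0' ;python3 -m handwheel '0 0 0 0;0 0 0 0'; python3 -c "
from h import *
go([.4445,-.2695,.065],99.8)
f=grab('wrist');cv2.imwrite('pics/w2.png',f['img'])"
```

```text
clock: 4.55
ee_pos: [0.4446, -0.2705, 0.0462]
eef_rot: [1.988, 2.365, -0.039]
force: [0.0, 0.9, -0.4]
opening: 0.0854
clock: 4.72
ee_pos: [0.4461, -0.2713, 0.0485]
eef_rot: [1.985, 2.363, -0.039]
force: [0.6, 0.3, -0.2]
opening: 0.086
grasp now [ 0.4456 -0.2702  0.0675] toolx az 99.9 toolz [ 0.026 -0.055 -0.998]
shift [ 1.  -1.   2.4] turn 0.1 n 0.06703787973352376
```

View pics/w2.png

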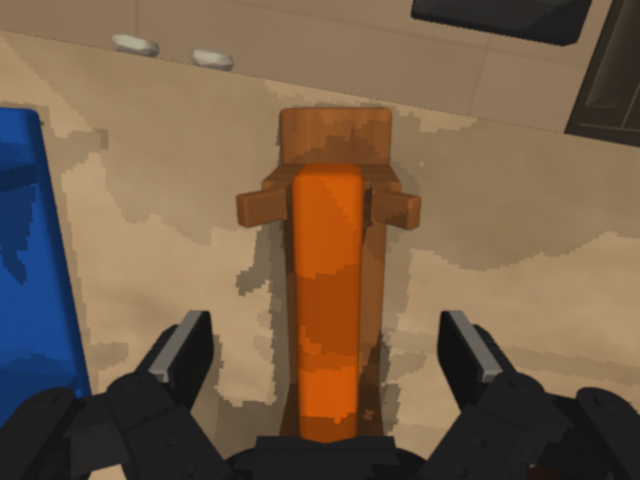

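The grip is centred between the open fingers, at about (327,300). Closing.

```bash
python3 -m handwheel '1 -1 2 0;1 -1 2 0;1 -1 2 0;1 -1 2 0;1 -1 2 0' 0.15 100;python3 -m handwheel '0 0 0 0;0 0 0 0;0 0 0 0'; python3 -c "
from h import *
go([.4445,-.2695,.065],99.8)
print(r.read_state()['opening'],r.read_state()['force'])"
```

```text
clock: 5.18
ee_pos: [0.4432, -0.2689, 0.0437]
eef_rot: [1.987, 2.367, -0.039]
force: [-0.3, -3.9, 1.7]
opening: 0.0252
clock: 5.43
ee_pos: [0.4434, -0.2691, 0.044]
eef_rot: [1.987, 2.367, -0.039]
force: [-0.3, -0.1, 2.7]
opening: 0.0206
grasp now [ 0.443  -0.2681  0.063 ] toolx az 99.95 toolz [ 0.023 -0.052 -0.998]
shift [-1.8  1.3 -1.9] turn 0.1 n 0.06945905276548836
0.02064041725129272 [-0.27412909 -0.11725444  2.66378118]
```

Gripped: opening 20.6 mm on the 22 mm grip. I'll lift, and measure the ring more closely from the first pictures.

```bash
python3 - <<'E'
from h import *
import pickle
s=r.read_state();pickle.dump(s,open('seat.pkl','wb'))
go([.443,-.2681,.163],None)
for n in ("scene","top"):
    f=pickle.load(open(f"pics/{n}.pkl","rb"));P=cloud(f);H=hsv(f);h,s,v=H[...,0],H[...,1],H[...,2]
    m=(h>12)&(h<28)&(s>140)&(P[...,0]>.58)&(P[...,0]<.618)&(P[...,1]>-.03)&(P[...,1]<.08)&(P[...,2]>.26)&(P[...,2]<.35)
    q=P[m];print(n,len(q),q.min(0),q.max(0),np.median(q,0))
    if len(q)>30:
        c=.6386+0; 
        # circle fit in y,z
        A=np.c_[q[:,1],q[:,2],np.ones(len(q))];b=-(q[:,1]**2+q[:,2]**2);x=np.linalg.lstsq(A,b,rcond=None)[0]
        print('circ',-x[0]/2,-x[1]/2,np.sqrt(x[0]**2/4+x[1]**2/4-x[2]))
        print('plane',np.polyfit(q[:,1],q[:,0],1),q[:,0].mean())
    # rail ends
    m=(abs(P[...,2]-.367)<.012)&(P[...,0]>.535)&(P[...,0]<.595)&(abs(P[...,1]-.02)<.25);q=P[m];print('rail ends',q[:,1].min(),q[:,1].max(),q[:,2].max())
    if n=='scene':
        uv=proj(f,[[.6,.024,.315],[.6,.024,.288]]);print(uv)
        # ellipse of ring
        mm=((h>12)&(h<28)&(s>140)).astype(np.uint8);mm[:,:230]=0;mm[:205]=0;mm[250:]=0;mm[:,270:]=0
        pts=cv2.findNonZero(mm);print(cv2.boundingRect(pts))
E
```

```text
grasp now [ 0.443  -0.2681  0.063 ] toolx az 99.95 toolz [ 0.023 -0.052 -0.998]
shift [ -5.6   1.4 -99.9] turn 0 n 2.3985061407111727
scene 103 [ 0.59615529 -0.00709619  0.26238552] [0.616664   0.05532231 0.32815469] [0.60097089 0.02750018 0.28969185]
circ 0.023361290681224958 0.2936972900344033 0.030153273830007307
plane [-0.04810273  0.60235961] 0.6011666655725822
rail ends -0.1653272950274991 0.21213821902103613 0.37384993974008207
[[251.42052245 221.24229574]
 [252.48116794 230.0184077 ]]
(237, 211, 24, 30)
top 187 [ 0.59820048 -0.01168682  0.26118874] [0.6178468  0.05268818 0.33135072] [0.6027953  0.02073865 0.3122648 ]
circ 0.02042268419663945 0.29562778049351374 0.030303787875161477
plane [-0.03462936  0.60439076] 0.6036817270701981
rail ends -0.17113085249509363 0.20913796617711278 0.376998456368302
```

```bash
python3 -m handwheel '0 0 -30 0;0 0 -60 0;0 0 -90 0;0 0 -110 0;0 0 -110 0';  python3 -c "
from h import *
print(r.read_state()['opening'])
f=grab('wrist');cv2.imwrite('pics/w3.png',f['img'])
f=grab('scene');cv2.imwrite('pics/s3.png',cv2.resize(f['img'][150:350,200:440],None,fx=3,fy=3))"
```

```text
clock: 5.85
ee_pos: [0.443, -0.2647, 0.1585]
eef_rot: [1.982, 2.361, -0.038]
force: [1.1, -0.7, -1.0]
opening: 0.0206
0.020597267156861467
```

View pics/s3.png

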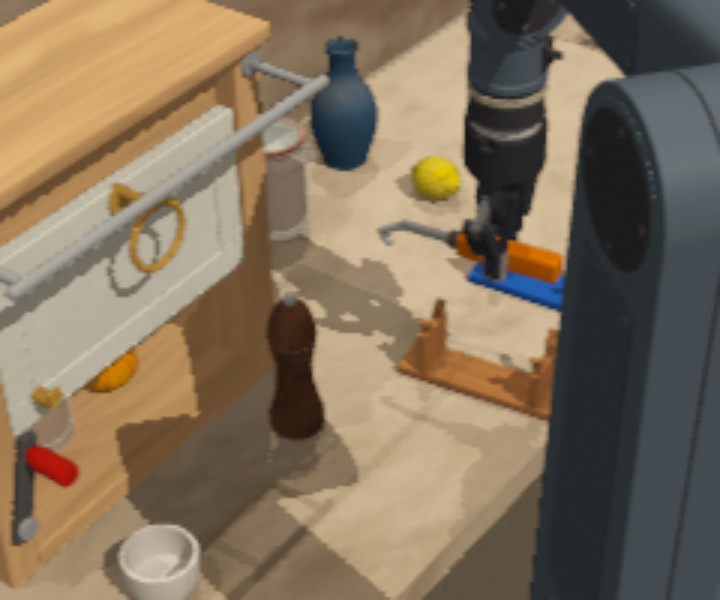

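The pole is held level and clear of the cradle, hook forward. The ring circle fit gives a centre z of about 0.294 and radius 0.030, so the shutter starts about 20 mm down. Raising first, then moving across.

```bash
python3 -c "
from h import *
go([.434,-.2681,.306],None)"; python3 -m handwheel '-2 -4 -30 0;-4 -8 -60 0;-5 -8 -90 0;-6 -8 -115 0;-7 -8 -122 0'; python3 -c "
from h import *
go([.434,.0148,.306],92.75)"
```

```text
grasp now [ 0.4405 -0.2622  0.1723] toolx az 99.95 toolz [ 0.023 -0.052 -0.998]
shift [ -12.1   -5.5 -133.4] turn 0 n 3.2142218777408296
clock: 6.37
ee_pos: [0.4318, -0.2656, 0.2774]
eef_rot: [1.986, 2.365, -0.038]
force: [0.8, 0.1, -2.0]
opening: 0.0205
grasp now [ 0.4313 -0.2645  0.2963] toolx az 99.94 toolz [ 0.025 -0.053 -0.998]
shift [273.7  51.2 -24.4] turn 7.2 n 6.703288125987599
```

```bash
python3 -m handwheel '35 7 -3 1;75 14 -6 2;115 21 -9 3;155 29 -12 4;190 36 -15 5';python3 -m handwheel '30 3 -3 1;60 5 -6 2;80 6 -7 2;80 6 -7 2'; python3 -c "
from h import *
go([.4417,.0148,.306],92.75)
f=grab('scene');cv2.imwrite('pics/s4.png',cv2.resize(f['img'][150:350,200:440],None,fx=3,fy=3))
import pickle;pickle.dump(f,open('pics/s4.pkl','wb'))"
```

```text
clock: 6.78
ee_pos: [0.4322, -0.0689, 0.277]
eef_rot: [2.093, 2.28, -0.038]
force: [0.8, -0.6, -2.7]
opening: 0.0209
clock: 7.12
ee_pos: [0.4312, 0.0129, 0.2801]
eef_rot: [2.125, 2.25, -0.036]
force: [-0.6, -0.9, -1.5]
opening: 0.0207
grasp now [0.4309 0.0138 0.2991] toolx az 93.25 toolz [ 0.018 -0.049 -0.999]
shift [ 0.1 10.9 -6.8] turn 0.5 n 0.3080653570190327
```

View pics/s4.png

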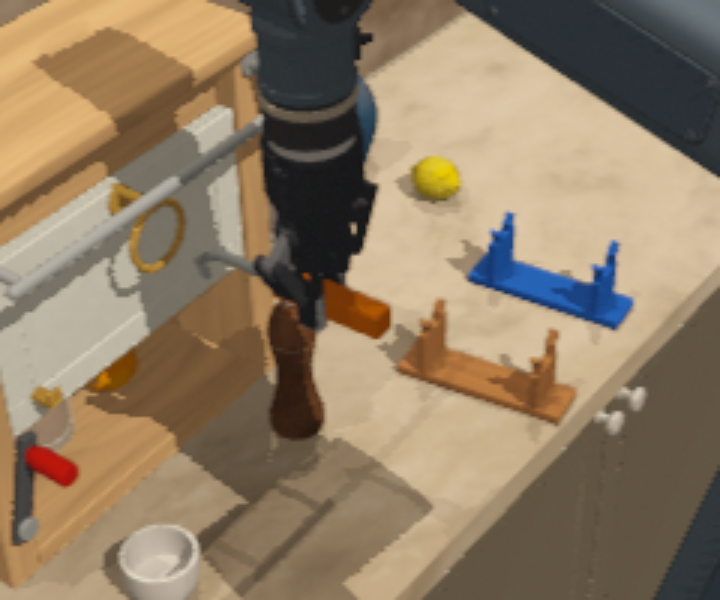

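```bash
cat >> h.py <<'E'
def polepts(s,along=.0035,up=.002):
    M=R.from_rotvec(s['eef_rot']).as_matrix();g=s['ee_pos']-.019*M[:,2]
    a=np.arctan2(M[1,0],M[0,0])-np.pi/2;x=np.array([np.cos(a),np.sin(a),0]);o=g-along*x+np.array([0,0,up])
    return {k:o+u*x+np.array([0,0,w]) for k,(u,w) in dict(shaft=(.105,0),end=(.131,-.015),tip=(.1235,-.028),back=(-.058,0)).items()}
E
python3 - <<'E'
from h import *
import pickle
f=pickle.load(open('pics/s4.pkl','rb'))
s=r.read_state()
I=cv2.resize(f['img'][200:280,220:320],None,fx=7,fy=7,interpolation=cv2.INTER_NEAREST)
for k,p in polepts(s).items():
    uv=proj(f,p)[0];print(k,p.round(4),uv.round(1));c=((uv-[220,200])*7+3).astype(int);cv2.drawMarker(I,tuple(int(a) for a in c),(0,0,255) if k!='tip' else (255,0,0),0,12,1)
uv=proj(f,[[.603,.0225,.2945]])[0];c=((uv-[220,200])*7+3).astype(int);cv2.drawMarker(I,tuple(int(a) for a in c),(0,255,0),0,12,1)
cv2.imwrite('pics/s4z.png',I)
P=cloud(f);H=hsv(f);z=P[...,2];m=(z>.25)&(z<.33)&(P[...,0]>.5)&(P[...,0]<.585)&(abs(P[...,1])<.08)&(H[...,1]<110)
q=P[m];print(len(q),np.percentile(q,[1,50,99],axis=0).round(4).tolist());o=np.argsort(-q[:,0])[:8];print(q[o].round(3).tolist())
E
```

```text
shaft [0.5325 0.0176 0.3012] [273.6 234. ]
end [0.5585 0.0191 0.2862] [265.9 235.4]
tip [0.551  0.0187 0.2732] [268.7 240.6]
back [0.3698 0.0086 0.3012] [328.8 256.9]
91 [[0.5006, 0.0155, 0.2715], [0.532, 0.0226, 0.3001], [0.5605, 0.0265, 0.3069]]
[[0.565, 0.02, 0.285], [0.56, 0.025, 0.284], [0.559, 0.025, 0.288], [0.558, 0.019, 0.291], [0.558, 0.021, 0.277], [0.557, 0.024, 0.285], [0.556, 0.024, 0.291], [0.556, 0.016, 0.277]]
```

View pics/s4z.png

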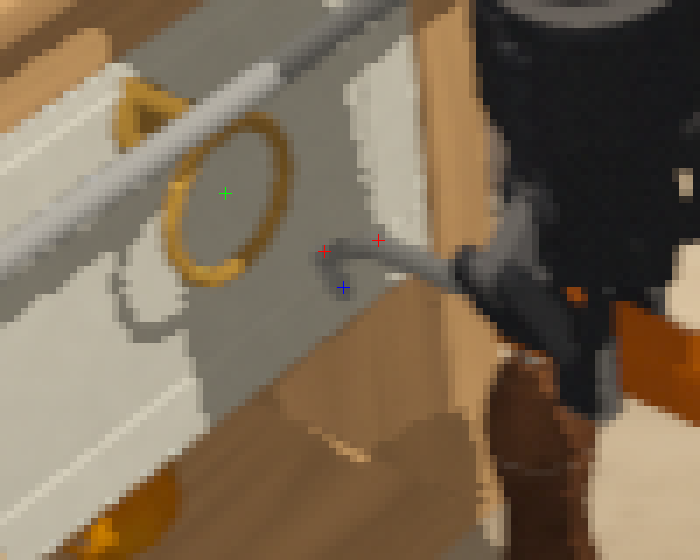

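The overlay matches. The hook corner at (324,250) agrees with the prediction, and the ring centre is at about (229,200), which puts its z at about 0.293. Next: raise about 6 mm and insert about 63 mm.

```bash
python3 -c "
from h import *
go([.4309,.0148,.3051],92.75)
go([.4943,.0181,.3051],92.75)"; python3 -m handwheel '1 0 -6 0.4;1 0 -6 0.4;1 8 -6 0.4;1 16 -6 0.4;1 24 -6 0.4';python3 -c "
from h import *
go([.4943,.0181,.3051],92.75)
for k,p in polepts(r.read_state()).items():print(k,p.round(4))
f=grab('scene');cv2.imwrite('pics/s5.png',cv2.resize(f['img'][200:280,220:320],None,fx=7,fy=7,interpolation=cv2.INTER_NEAREST))"
```

```text
grasp now [0.4312 0.012  0.2992] toolx az 93.19 toolz [ 0.018 -0.051 -0.999]
shift [ 2.5 -0.  -6. ] turn 0.4 n 0.15709883120383036
grasp now [0.4312 0.012  0.2992] toolx az 93.19 toolz [ 0.018 -0.051 -0.999]
shift [ 2.3 63.5 -5.1] turn 0.4 n 1.5276794379871692
clock: 7.58
ee_pos: [0.4574, 0.0111, 0.2895]
eef_rot: [2.137, 2.231, -0.033]
force: [0.0, 0.3, -2.2]
opening: 0.0208
grasp now [0.457  0.0121 0.3085] toolx az 92.45 toolz [ 0.023 -0.052 -0.998]
shift [ 4.6 37.5  4. ] turn -0.3 n 0.9106494287133797
shaft [0.5584 0.0164 0.3105]
end [0.5843 0.0175 0.2955]
tip [0.5769 0.0172 0.2825]
back [0.3955 0.0094 0.3105]
```

View pics/s5.png

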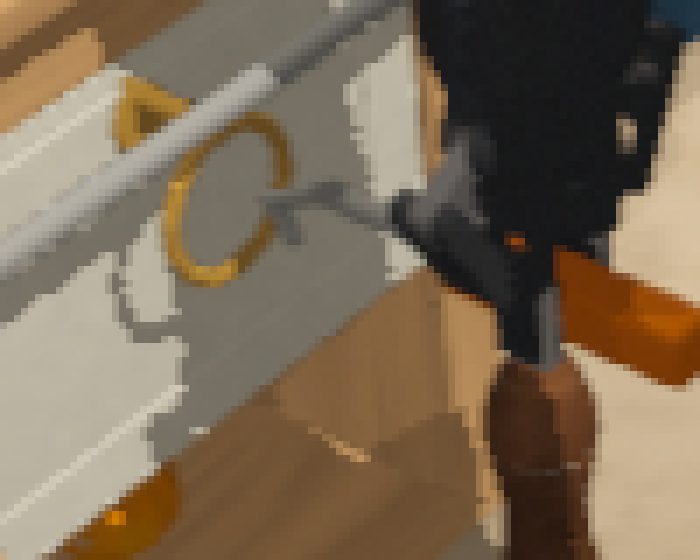

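The hook has reached the front of the ring, at about (275,200) in the crop. I'll correct sideways and in height, then go on in.

```bash
python3 -m handwheel '4 0 3 0;4 0 3 0;4 12 3 0;4 24 4 0;4 36 4 0';python3 -m handwheel '0 0 0 0;0 0 0 0';python3 -c "
from h import *
go([.4943,.0181,.3051],92.75)
for k,p in polepts(r.read_state()).items():print(k,p.round(4))
f=grab('scene');cv2.imwrite('pics/s6.png',cv2.resize(f['img'][200:280,220:320],None,fx=7,fy=7,interpolation=cv2.INTER_NEAREST))"
```

```text
clock: 8.05
ee_pos: [0.4922, 0.0174, 0.2862]
eef_rot: [2.135, 2.233, -0.034]
force: [-0.2, -0.9, -1.9]
opening: 0.021
clock: 8.22
ee_pos: [0.4918, 0.0173, 0.2858]
eef_rot: [2.136, 2.234, -0.035]
force: [-0.6, -0.2, -2.2]
opening: 0.0206
grasp now [0.4914 0.0183 0.3048] toolx az 92.55 toolz [ 0.021 -0.052 -0.998]
shift [-0.3  2.9 -0.2] turn -0.2 n 0.06953301946567515
shaft [0.5928 0.0228 0.3068]
end [0.6188 0.024  0.2918]
tip [0.6113 0.0236 0.2788]
back [0.43   0.0156 0.3068]
```

View pics/s6.png

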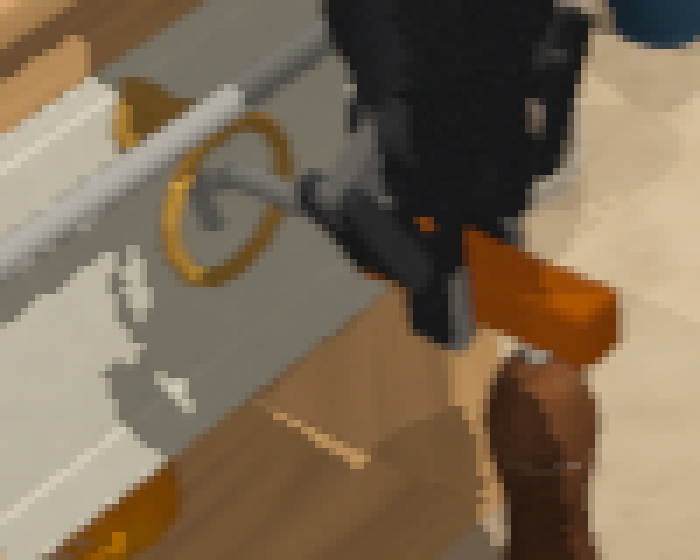

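The hook is through, with its corner at about (205,180) inside the ring. I'll go 5 mm deeper so the tip clears the ring's back, then lower.

```bash
python3 -m handwheel '0 3 0 0;0 5 0 0;0 5 0 0';python3 -c "
from h import *
go([.4964,.0184,.2648],92.75)
for k,p in polepts(r.read_state()).items():print(k,p.round(4))"; python3 -m handwheel '1 0 10 0;1 0 20 0;2 0 30 0;2 0 40 0;2 0 40 0';python3 -c "
from h import *
go([.4964,.0184,.1438],92.75)
for k,p in polepts(r.read_state()).items():print(k,p.round(4))
f=grab('scene');cv2.imwrite('pics/s7.png',cv2.resize(f['img'][200:280,220:320],None,fx=7,fy=7,interpolation=cv2.INTER_NEAREST))"
```

```text
clock: 8.52
ee_pos: [0.4972, 0.0175, 0.2865]
eef_rot: [2.135, 2.233, -0.033]
force: [-0.2, 0.3, -1.9]
opening: 0.0207
grasp now [0.4968 0.0185 0.3055] toolx az 92.54 toolz [ 0.023 -0.052 -0.998]
shift [ 2.1 -1.2 40.6] turn -0.2 n 0.9759778188435153
shaft [0.5982 0.023  0.3075]
end [0.6242 0.0241 0.2925]
tip [0.6167 0.0238 0.2795]
back [0.4353 0.0157 0.3075]
clock: 8.93
ee_pos: [0.4975, 0.0174, 0.2435]
eef_rot: [2.136, 2.234, -0.036]
force: [-0.1, -0.6, -1.9]
opening: 0.0207
grasp now [0.4971 0.0184 0.2625] toolx az 92.54 toolz [ 0.02  -0.051 -0.998]
shift [  6.3  -2.9 118.5] turn -0.2 n 2.845769698662275
shaft [0.5986 0.0228 0.2645]
end [0.6245 0.024  0.2495]
tip [0.617  0.0237 0.2365]
back [0.4357 0.0156 0.2645]
```

View pics/s7.png

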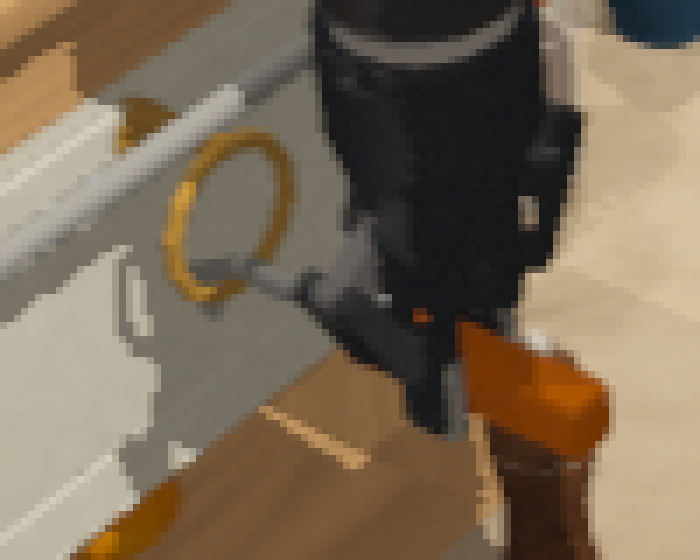

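The ring is caught: it is already about 15 px lower in the crop. Pulling on down.

```bash
python3 -m handwheel '1 0 17 0;2 -1 34 0;3 -1 51 0;4 -2 68 0;5 -2 85 0';python3 -c "
from h import *
go([.4964,.0184,.1438],92.75)"; python3 -m handwheel '1 0 12 0;1 0 22 0;1 0 30 0;1 0 35 0;1 0 35 0';python3 -c "
from h import *
go([.4964,.0184,.1438],92.75)
for k,p in polepts(r.read_state()).items():print(k,p.round(4))
f=grab('scene');cv2.imwrite('pics/s8.png',cv2.resize(f['img'][180:340,180:340],None,fx=4,fy=3.7,interpolation=cv2.INTER_NEAREST))
P=cloud(f);H=hsv(f);h,s,v=H[...,0],H[...,1],H[...,2]
m=(h>12)&(h<28)&(s>140)&(P[...,0]>.58)&(P[...,0]<.618)&(P[...,1]>-.03)&(P[...,1]<.08)&(P[...,2]>.1)&(P[...,2]<.3);q=P[m];print(q.min(0),q.max(0))"
```

```text
clock: 9.4
ee_pos: [0.5003, 0.0172, 0.1629]
eef_rot: [2.132, 2.227, -0.027]
force: [2.7, -1.0, 2.1]
opening: 0.0205
grasp now [0.4997 0.0182 0.1819] toolx az 92.47 toolz [ 0.03  -0.053 -0.998]
shift [ 2.4 -4.4 37.9] turn -0.3 n 0.9164244212963227
clock: 9.82
ee_pos: [0.4991, 0.0171, 0.1257]
eef_rot: [2.135, 2.233, -0.032]
force: [4.6, -0.9, -0.2]
opening: 0.0207
grasp now [0.4986 0.0181 0.1446] toolx az 92.54 toolz [ 0.024 -0.051 -0.998]
shift [ 0.4 -2.2  0.8] turn -0.2 n 0.05717544370550916
shaft [0.6    0.0226 0.1466]
end [0.626  0.0238 0.1316]
tip [0.6185 0.0234 0.1186]
back [0.4372 0.0154 0.1466]
[ 0.59655756 -0.00761589  0.13448421] [0.61739187 0.05662545 0.20707394]
```

View pics/s8.png

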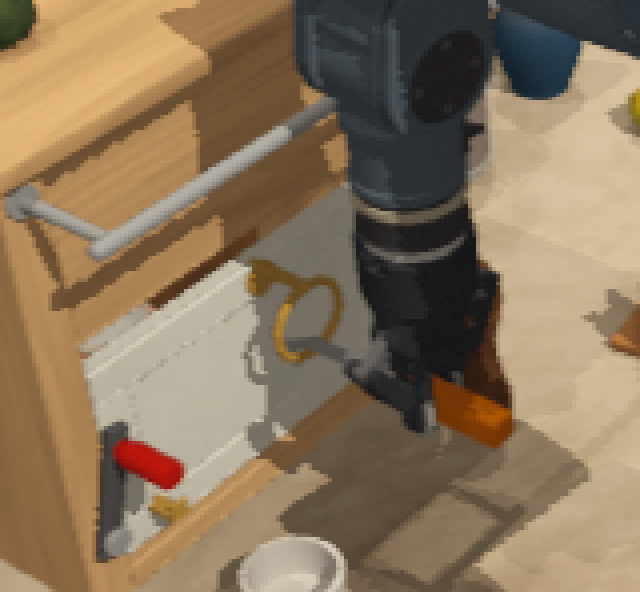

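The shutter is nearly shut. Ring bottom is at z≈0.134, which should be about 0.1345 when shut. I'll press on a little to be sure of the stop.

```bash
python3 -m handwheel '0 -2 4 0;0 -2 7 0;0 -2 7 0;0 -2 7 0';python3 -c "
from h import *
go([.4964,.0184,.1438],92.75)
s=r.read_state();print(s['force'])
for k,p in polepts(s).items():print(k,p.round(4))
f=grab('scene')
P=cloud(f);H=hsv(f);h,s,v=H[...,0],H[...,1],H[...,2]
m=(h>12)&(h<28)&(s>140)&(P[...,0]>.58)&(P[...,0]<.618)&(P[...,1]>-.03)&(P[...,1]<.08)&(P[...,2]>.1)&(P[...,2]<.3);q=P[m];print(q.min(0),q.max(0))
cv2.imwrite('pics/s9.png',cv2.resize(f['img'][180:340,180:340],None,fx=4,fy=3.7,interpolation=cv2.INTER_NEAREST))
"
```

```text
clock: 10.2
ee_pos: [0.4977, 0.0167, 0.1214]
eef_rot: [2.133, 2.231, -0.03]
force: [1.4, 0.3, 6.3]
opening: 0.0204
grasp now [0.4972 0.0177 0.1404] toolx az 92.55 toolz [ 0.026 -0.052 -0.998]
shift [ 0.5 -0.7 -3.5] turn -0.2 n 0.08627577342465817
[1.38000049 0.34543769 6.27516555]
shaft [0.5986 0.0222 0.1424]
end [0.6246 0.0234 0.1274]
tip [0.6171 0.0231 0.1144]
back [0.4358 0.015  0.1424]
[ 0.59458458 -0.0084917   0.13118573] [0.61670852 0.05400519 0.2020581 ]
```

View pics/s9.png

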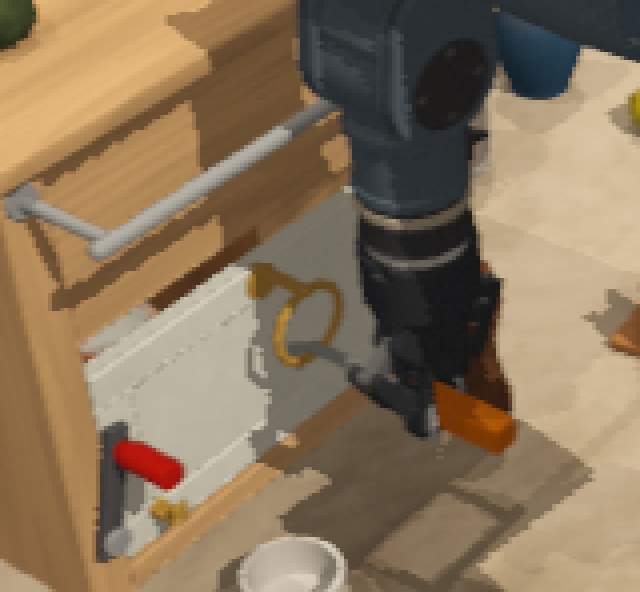

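```bash
python3 -m handwheel '0 0 4 0;0 0 8 0;0 0 8 0;0 0 8 0';python3 -c "
from h import *
s=r.read_state();print(s['force'],s['moment'])
for k,p in polepts(s).items():print(k,p.round(4))
f=grab('scene')
P=cloud(f);H=hsv(f);h,s,v=H[...,0],H[...,1],H[...,2]
m=(h>12)&(h<28)&(s>140)&(P[...,0]>.58)&(P[...,0]<.618)&(P[...,1]>-.03)&(P[...,1]<.08)&(P[...,2]>.1)&(P[...,2]<.3);q=P[m];print(q.min(0),q.max(0))
cv2.imwrite('pics/s10.png',cv2.resize(f['img'][180:340,180:340],None,fx=4,fy=3.7,interpolation=cv2.INTER_NEAREST))
"
```

```text
clock: 10.58
ee_pos: [0.4991, 0.0161, 0.1141]
eef_rot: [2.132, 2.229, -0.027]
force: [2.3, -0.7, 5.6]
opening: 0.0208
[ 2.33834055 -0.66631816  5.56176438] [-0.07587612 -1.3462387  -0.03636432]
shaft [0.6    0.0216 0.1351]
end [0.6259 0.0227 0.1201]
tip [0.6185 0.0224 0.1071]
back [0.4371 0.0144 0.1351]
[ 0.59696092 -0.00790231  0.13047787] [0.61694592 0.05552051 0.20169066]
```

View pics/s10.png

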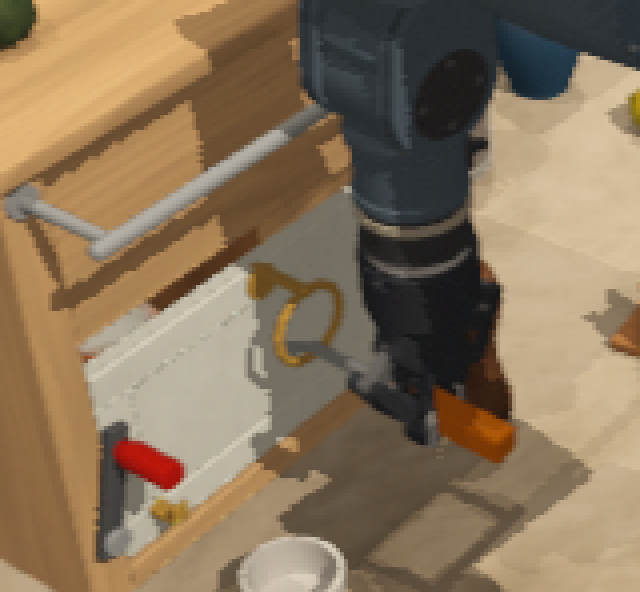

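The ring no longer moves (bottom at 0.1305) while the pole yields slightly in the grip at about 8 N, so the shutter is on its stop. Next: unhook by rising 31 mm, check, then withdraw.

```bash
python3 -m handwheel '-1 0 -12 0;-1 0 -24 0;-2 0 -36 0;-2 0 -39 0;-2 0 -39 0';python3 -c "
from h import *
s=r.read_state();print(s['force'],s['ee_pos'])
f=grab('scene')
P=cloud(f);H=hsv(f);h,s,v=H[...,0],H[...,1],H[...,2]
m=(h>12)&(h<28)&(s>140)&(P[...,0]>.58)&(P[...,0]<.618)&(P[...,1]>-.03)&(P[...,1]<.08)&(P[...,2]>.1)&(P[...,2]<.3);q=P[m];print(q.min(0),q.max(0))
cv2.imwrite('pics/s11.png',cv2.resize(f['img'][220:300,230:330],None,fx=7,fy=7,interpolation=cv2.INTER_NEAREST))
"
```

```text
clock: 11.05
ee_pos: [0.4962, 0.0163, 0.1514]
eef_rot: [2.134, 2.233, -0.033]
force: [0.2, -1.0, -2.1]
opening: 0.0207
[ 0.20525845 -1.01619221 -2.07858365] [0.49619634 0.0162792  0.1514229 ]
[ 0.59587181 -0.00687048  0.13310724] [0.61769408 0.05524545 0.20148806]
```

View pics/s11.png

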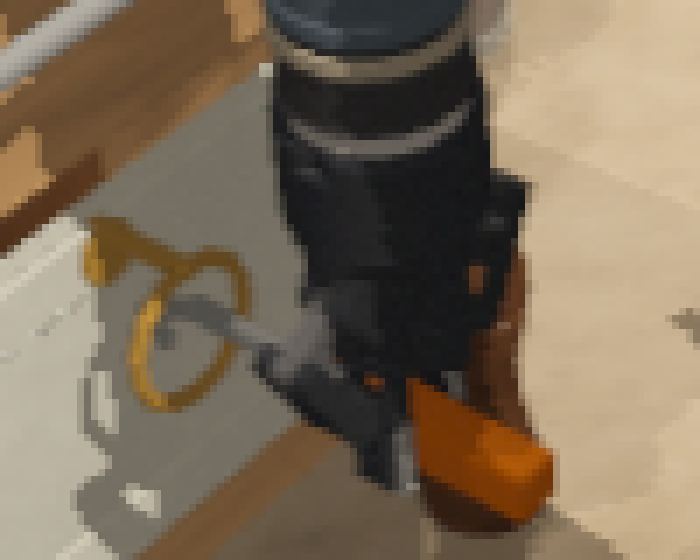

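The hook sits mid-ring (hook 290–350 px, ring 250–410 px) and is clear of the wire. Withdrawing.

```bash
python3 -m handwheel '0 -12 0 0;0 -24 0 0;0 -36 0 0;0 -52 0 0;0 -75 0 0';python3 -m handwheel '0 0 0 0';python3 -c "
from h import *
s=r.read_state();print(s['force'],s['ee_pos'])
f=grab('scene')
P=cloud(f);H=hsv(f);h,s,v=H[...,0],H[...,1],H[...,2]
m=(h>12)&(h<28)&(s>140)&(P[...,0]>.58)&(P[...,0]<.618)&(P[...,1]>-.03)&(P[...,1]<.08)&(P[...,2]>.1)&(P[...,2]<.3);q=P[m];print(q.min(0),q.max(0))
x,y,z=P[...,0],P[...,1],P[...,2]
m=(z>.1)&(x>.49)&(x<.58)&(y>-.03)&(y<.06)&(h>=0)&(z<.25);q=P[m];print(len(q),np.percentile(q,[2,50,98],axis=0).round(3).tolist())
cv2.imwrite('pics/s12.png',cv2.resize(f['img'][220:300,230:330],None,fx=7,fy=7,interpolation=cv2.INTER_NEAREST))
import pickle;pickle.dump(f,open('pics/s12.pkl','wb'))
for k,p in polepts(r.read_state()).items():print(k,p.round(4),proj(f,p)[0].round(1))
"
```

```text
clock: 11.52
ee_pos: [0.4203, 0.0129, 0.1474]
eef_rot: [2.136, 2.234, -0.035]
force: [-0.4, -0.8, -1.4]
opening: 0.0208
clock: 11.6
ee_pos: [0.4161, 0.0132, 0.1466]
eef_rot: [2.139, 2.237, -0.041]
force: [-1.8, 0.3, -2.1]
opening: 0.0205
[-1.75460771  0.27540148 -2.08436182] [0.41605609 0.01318582 0.14660927]
[ 0.59660105 -0.00757355  0.13292057] [0.61710495 0.05516683 0.20183998]
78 [[0.491, 0.016, 0.145], [0.519, 0.022, 0.172], [0.545, 0.027, 0.178]]
shaft [0.5195 0.0185 0.1681] [280.9 277.3]
end [0.5454 0.0197 0.1531] [273.6 277.9]
tip [0.538  0.0194 0.1401] [276.1 282.7]
back [0.3566 0.0113 0.1681] [332.9 302. ]
```

View pics/s12.png

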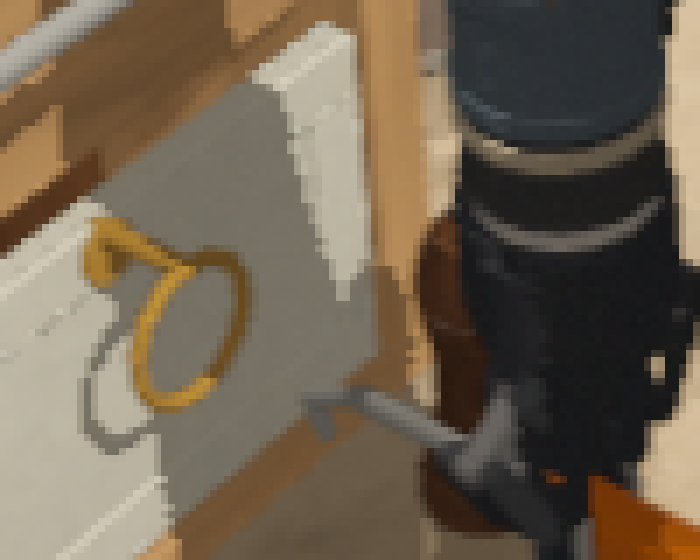

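Unhooked, and the shutter stayed down. The pole is still within about 1° of level. Raising, then going back above the cradle.

```bash
python3 -m handwheel '-1 0 -30 0;-3 0 -60 0;-4 0 -75 0;-4 0 -75 0';python3 -c "
from h import *
go([.434,-.2681,.20],99.95)"
```

```text
clock: 11.98
ee_pos: [0.4221, 0.0125, 0.2276]
eef_rot: [2.131, 2.229, -0.027]
force: [1.1, -0.1, -2.4]
opening: 0.0206
grasp now [0.4216 0.0135 0.2466] toolx az 92.52 toolz [ 0.03  -0.052 -0.998]
shift [-278.9   -1.6   61.6] turn -7.4 n 6.850549542974518
```

```bash
python3 -m handwheel '-38 0 3 -1;-78 0 6 -2;-118 0 9 -3;-158 0 12 -4;-198 0 15 -5';python3 -c "
from h import *
go([.440,-.2681,.19],99.95)"
```

```text
clock: 12.4
ee_pos: [0.4282, -0.1871, 0.2172]
eef_rot: [2.036, 2.328, -0.037]
force: [0.6, 1.3, -1.4]
opening: 0.0203
grasp now [ 0.4278 -0.1861  0.2361] toolx az 97.63 toolz [ 0.021 -0.05  -0.999]
shift [-80.3   0.5  50.4] turn -2.3 n 2.274113240052624
```

```bash
python3 -m handwheel '-30 0 15 -1;-60 0 30 -2;-78 0 42 -2.4;-80 0 48 -2.4;-80 0 48 -2.4';python3 -m handwheel '0 0 0 0;0 0 0 0';python3 -c "
from h import *
go([.443,-.2681,.13],99.95)
f=grab('wrist');cv2.imwrite('pics/w4.png',f['img'])
g=grab('scene');cv2.imwrite('pics/s13.png',cv2.resize(g['img'][200:300,300:420],None,fx=6,fy=6))"
```

```text
clock: 12.82
ee_pos: [0.4385, -0.2669, 0.1713]
eef_rot: [1.995, 2.371, -0.039]
force: [0.1, -0.5, -2.9]
opening: 0.0208
clock: 12.98
ee_pos: [0.4403, -0.2662, 0.1756]
eef_rot: [1.986, 2.369, -0.038]
force: [-0.1, 0.8, -1.5]
opening: 0.0209
grasp now [ 0.4399 -0.2652  0.1946] toolx az 100.02 toolz [ 0.022 -0.051 -0.998]
shift [ 0.1  1.7 64.7] turn 0.1 n 1.5517552028666672
```

View pics/w4.png

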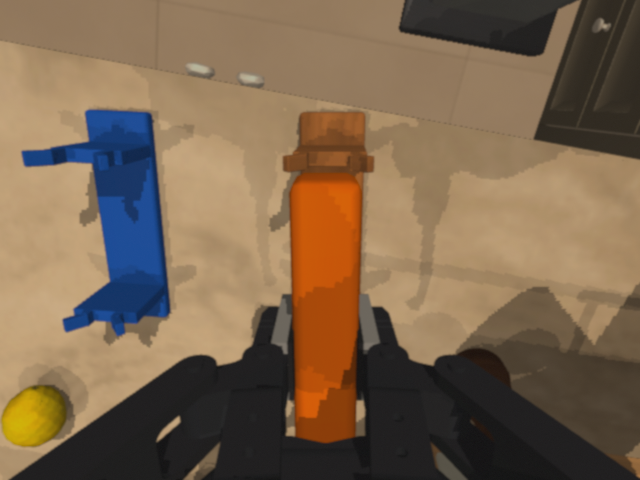

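View pics/s13.png

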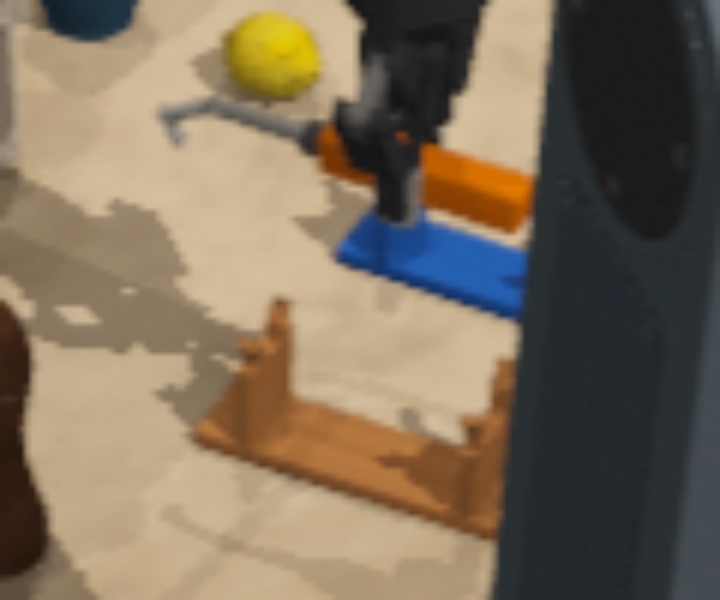

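The pole hangs over the cradle, grip at (327,300) in the wrist view, lined up with the fork at (328,160). I'll check the pole's true pitch and offset before lowering.

```bash
python3 -c "
from h import *
f=grab('wrist');P=cloud(f);H=hsv(f);h,s,v=H[...,0],H[...,1],H[...,2]
S=r.read_state();M=R.from_rotvec(S['eef_rot']).as_matrix();g=S['ee_pos']-.019*M[:,2]
m=((h>4)&(h<16)&(s>200)&(v>110)&(P[...,2]>.15)&(P[...,2]<.25)).astype(np.uint8);m=cv2.erode(m,np.ones((5,5)))>0
q=P[m]-g;a=np.radians(9.8);X=np.array([np.cos(a),np.sin(a),0]);Y=np.array([-np.sin(a),np.cos(a),0])
u=q@X;w=q@Y;print(len(q),'along',u.min(),u.max(),'pitch',np.polyfit(u[abs(w)<.009],q[abs(w)<.009,2],1))
b=[(c,(w[abs(u-c)<.004].min()+w[abs(u-c)<.004].max())/2) for c in np.arange(u.min()+.008,-.012,.006)];print(np.polyfit(*zip(*b),1))
go([.443,-.2681,.063],99.95)
"
```

```text
13887 along -0.061176037792804436 0.02974907425407061 pitch [0.06650453 0.01447545]
[0.00476729 0.0008783 ]
grasp now [ 0.4404 -0.2655  0.1957] toolx az 100.04 toolz [ 0.024 -0.053 -0.998]
shift [  4.4   0.2 132.6] turn 0.1 n 3.1824106291035266
```

The pole is 3.8° nose-up, so its rear will touch the cradle first and pressing lightly will level it. Lowering in stages.

```bash
python3 -m handwheel '1 0 25 0;2 0 50 0;3 0 75 0;3 0 90 0;3 0 90 0';python3 -m handwheel '0 0 0 0;0 0 0 0'; python3 -c "
from h import *
go([.443,-.2681,.063],99.95)
go([.443,-.2681,.068],99.95)
g=grab('scene');cv2.imwrite('pics/s14.png',cv2.resize(g['img'][200:300,300:420],None,fx=6,fy=6))
f=grab('wrist');cv2.imwrite('pics/w5.png',f['img'])"
```

```text
clock: 13.55
ee_pos: [0.4395, -0.2664, 0.0817]
eef_rot: [1.991, 2.374, -0.039]
force: [-2.0, -0.2, -2.8]
opening: 0.0207
clock: 13.72
ee_pos: [0.4428, -0.2693, 0.0875]
eef_rot: [1.985, 2.365, -0.039]
force: [1.0, -0.0, -1.3]
opening: 0.021
grasp now [ 0.4423 -0.2683  0.1064] toolx az 99.98 toolz [ 0.025 -0.053 -0.998]
shift [ 2.5  0.1 43.4] turn 0.0 n 1.0415493452894138
grasp now [ 0.4423 -0.2683  0.1064] toolx az 99.98 toolz [ 0.025 -0.053 -0.998]
shift [ 2.3  0.1 38.4] turn 0.0 n 0.9216640718320839
```

View pics/s14.png

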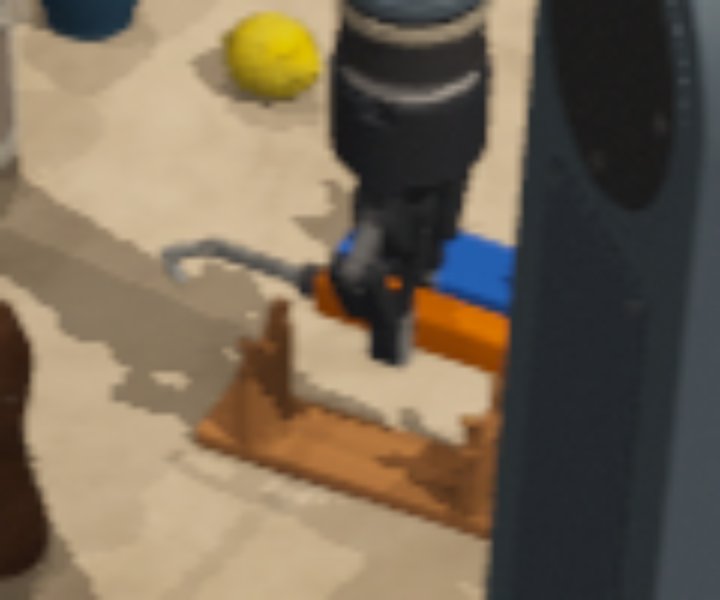

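View pics/w5.png

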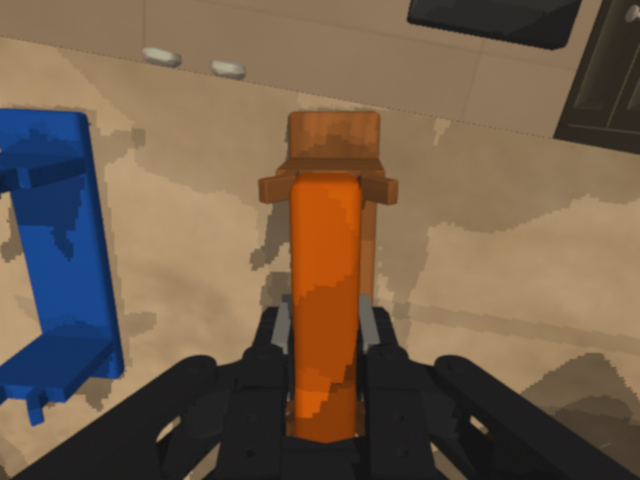

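The pole is centred between the fork arms, at (272,188) and (385,188). Lowering slowly the rest of the way.

```bash
python3 -m handwheel '0 0 9 0;1 0 18 0;1 0 27 0;2 0 36 0;2 0 36 0';python3 -m handwheel '0 0 3 0;0 0 6 0;0 0 6 0'; python3 -c "
from h import *
go([.443,-.2681,.063],99.95)
print(r.read_state()['force'])"
```

```text
clock: 14.23
ee_pos: [0.4413, -0.2684, 0.047]
eef_rot: [1.989, 2.369, -0.04]
force: [0.4, -1.3, -3.2]
opening: 0.0206
clock: 14.48
ee_pos: [0.4419, -0.2688, 0.046]
eef_rot: [1.988, 2.367, -0.04]
force: [-3.7, 3.5, 10.4]
opening: 0.021
grasp now [ 0.4415 -0.2678  0.0649] toolx az 99.93 toolz [ 0.022 -0.051 -0.998]
shift [-0.4  1.4  2. ] turn -0.0 n 0.05898434584233566
[-3.67015325  3.47422794 10.40994534]
```

Contact with the cradle at about 12 N. Opening.

```bash
python3 -m handwheel '0 0 0 0;0 0 0 0;0 0 0 0;0 0 0 0;0 0 0 0' 0.6;python3 -c "
from h import *
print(r.read_state()['force'])
go([.443,-.2681,.17],99.95)
f=grab('wrist');cv2.imwrite('pics/w6.png',f['img'])"
```

```text
clock: 14.9
ee_pos: [0.4423, -0.2691, 0.0433]
eef_rot: [1.988, 2.367, -0.039]
force: [0.8, -0.0, 0.3]
opening: 0.051
[ 0.78974781 -0.00090527  0.34246236]
grasp now [ 0.4419 -0.2682  0.0623] toolx az 99.94 toolz [ 0.022 -0.051 -0.998]
shift [  -6.     2.5 -107.5] turn -0.0 n 2.583169911400536
```

View pics/w6.png

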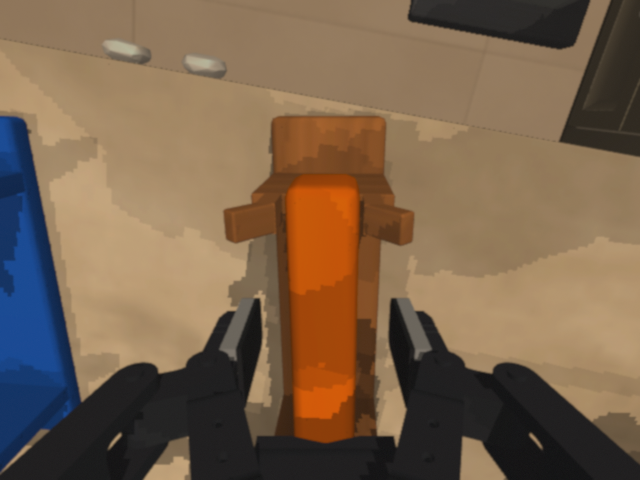

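The pole lies in the rear fork with the fingers clear on both sides. Rising straight up.

```bash
python3 -m handwheel '-1 0 -20 0;-3 1 -50 0;-5 2 -85 0;-7 3 -120 0;-8 3 -150 0';python3 -m handwheel '0 0 0 0';python3 -c "
from h import *
f=grab('wrist');cv2.imwrite('pics/w7.png',f['img'])
P=cloud(f);H=hsv(f);h,s,v=H[...,0],H[...,1],H[...,2];z=P[...,2]
m=(h>4)&(h<16)&(s>200)&(v>110)&(z>.05)&(z<.09);q=P[m]
print(len(q),np.percentile(q,[1,50,99],axis=0).round(4).tolist(),cv2.minAreaRect(q[q[:,2]>.07][:,:2].astype(np.float32)))
g=grab('scene');cv2.imwrite('pics/s15.png',cv2.resize(g['img'][180:350,180:420],None,fx=3,fy=3))"
```

```text
clock: 15.37
ee_pos: [0.4436, -0.269, 0.196]
eef_rot: [1.987, 2.366, -0.039]
force: [0.0, -1.2, 0.0]
opening: 0.0513
clock: 15.45
ee_pos: [0.4465, -0.2712, 0.2019]
eef_rot: [1.979, 2.357, -0.038]
force: [0.6, -1.1, 1.3]
opening: 0.0513
4357 [[0.3826, -0.2867, 0.07], [0.4276, -0.2706, 0.077], [0.4818, -0.2536, 0.0788]] ((0.43313470482826233, -0.26987001299858093), (0.10271132737398148, 0.02169056609272957), 10.408036231994629)
```

View pics/w7.png

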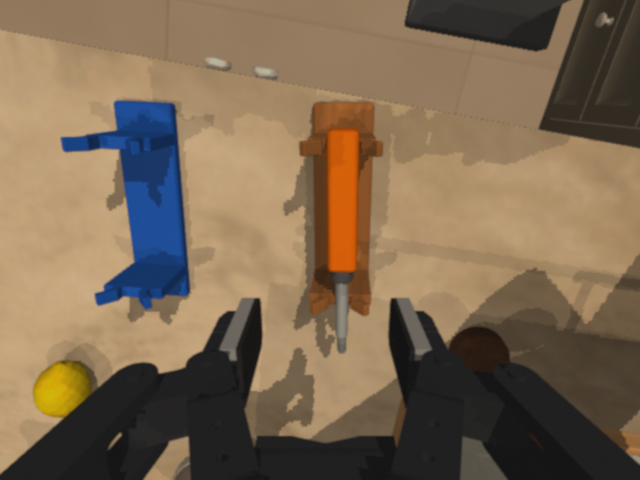

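View pics/s15.png

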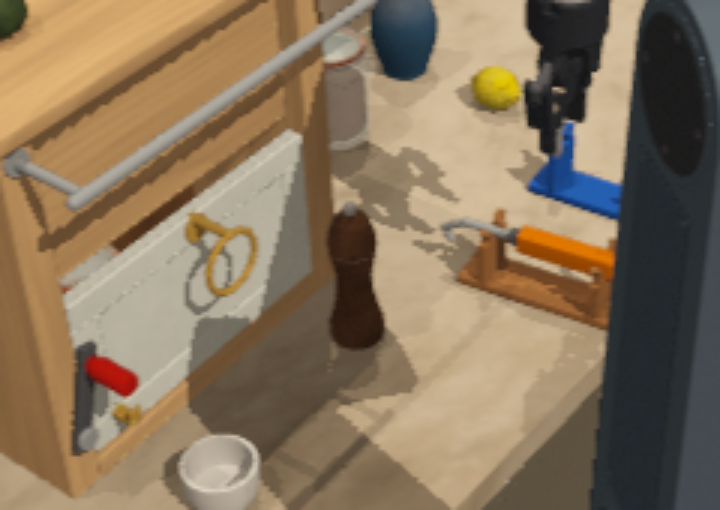

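The pole is back in its cradle, level, hook forward (0.4331, -0.2699 against 0.4337, -0.2711 at the start). For the knob the tool must lean forward to pass under the rail. With the elbow up, joint 4's limit should force that lean when I push upward. First I'll check the free space overhead and refine the knob position.

```bash
python3 - <<'E'
from h import *
f=grab('scene');P=cloud(f);x,y,z=P[...,0],P[...,1],P[...,2];H=hsv(f);h,s,v=H[...,0],H[...,1],H[...,2]
m=(z>.5)&(x>.3)&(abs(y)<.6)
q=P[m];print('scene high',len(q),np.nanpercentile(q,[1,5,50],axis=0).round(3).tolist())
m=((h<4)|(h>175))&(s>190)&(v>90)&(x>.55)&(x<.64);q=P[m];print('knob',q.mean(0),np.percentile(q,[2,98],axis=0).round(4).tolist(),np.polyfit(q[:,0],q[:,1],1))
m=(z>.05)&(z<.25)&(x>.6)&(x<.65)&(y>.16)&(y<.23)&(v<110)&(s<90);q=P[m];print('bar',len(q),np.percentile(q,[2,50,98],axis=0).round(4).tolist(),np.polyfit(q[:,2],q[:,1],1))
m=(s<60)&(v>120)&(x>.62)&(x<.68)&(y>-.1)&(y<.15)&(z>.02)&(z<.3);q=P[m];print('shutter z',np.percentile(q[:,2],[1,99]))
T=grab('top');P=cloud(T);x,y,z=P[...,0],P[...,1],P[...,2];m=(z>.5)&(x>.42)&(abs(y)<.5);q=P[m];print('top high',len(q),np.nanpercentile(q,[.5,5,50],axis=0).round(3).tolist())
H=hsv(T);h,s,v=H[...,0],H[...,1],H[...,2];m=((h<4)|(h>175))&(s>190)&(v>90)&(x>.55)&(x<.64);q=P[m];print('knob top',np.percentile(q,[2,50,98],axis=0).round(4).tolist())
cv2.imwrite('pics/t2.png',T['img'])
E
```

```text
scene high 45938 [[0.329, -0.56, 0.506], [0.431, -0.44, 0.531], [0.844, 0.169, 0.658]]
knob [0.59184487 0.17970223 0.15310554] [[0.5743, 0.1692, 0.1425], [0.6156, 0.1876, 0.1593]] [0.1003411  0.12031587]
bar 179 [[0.6196, 0.1639, 0.0669], [0.624, 0.1874, 0.1108], [0.6419, 0.2068, 0.1634]] [-0.18246508  0.20811996]
shutter z [0.03066164 0.20095193]
top high 85383 [[0.43, -0.49, 0.612], [0.619, -0.423, 0.617], [0.653, -0.114, 0.658]]
knob top [[0.5745, 0.1657, 0.1469], [0.6038, 0.1728, 0.1567], [0.6197, 0.1811, 0.1618]]
```

View pics/t2.png

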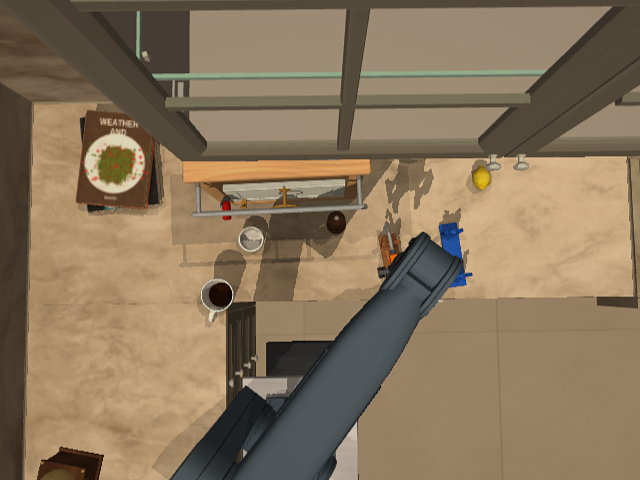

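The top view shows the cupboard front at x≥0.62, the cradle with the pole at about (388,245), and mug, ramekin and mill unmoved. The shutter's z range is 0.031–0.201 (shut: 0.027–0.199). Moving back toward the robot's middle and up.

```bash
python3 -c "
from h import *
go([.31,-.02,.42],92.75)"
```

```text
grasp now [ 0.4424 -0.2675  0.2116] toolx az 99.95 toolz [ 0.021 -0.05  -0.999]
shift [ 255.1  -85.  -223.4] turn 7.2 n 8.383980010311612
```

```bash
python3 -m handwheel '28 -9 -26 1;57 -18 -51 2;85 -28 -76 3;113 -38 -102 4;142 -47 -128 5';python3 -m handwheel '28 -9 -24 1;57 -18 -48 2;85 -28 -71 2;113 -38 -95 2;113 -38 -95 2' ;python3 -m handwheel '0 0 0 0';python3 -c "
from h import *
s=r.read_state();print(s['q'].round(3))
go([.31,-.02,.42],92.75)"
```

```text
clock: 16.07
ee_pos: [0.3679, -0.1293, 0.3118]
eef_rot: [2.093, 2.279, -0.037]
force: [1.2, 1.0, 0.4]
opening: 0.0511
clock: 16.48
ee_pos: [0.3182, -0.0131, 0.4049]
eef_rot: [2.119, 2.244, -0.028]
force: [0.1, 0.1, 1.4]
opening: 0.0516
clock: 16.57
ee_pos: [0.32, -0.0158, 0.4015]
eef_rot: [2.122, 2.243, -0.033]
force: [-0.8, -0.4, -0.7]
opening: 0.0509
[-0.214 -0.37   0.09   1.996 -0.046 -0.27 ]
grasp now [ 0.3196 -0.0148  0.4205] toolx az 93.14 toolz [ 0.024 -0.052 -0.998]
shift [-4.6 -9.8  0.5] turn 0.4 n 0.26141780063916353
```

```bash
python3 -m handwheel '0 0 -40 0;0 0 -80 0;0 0 -120 0;0 0 -160 0;0 0 -200 0';python3 -c "
from h import *
s=r.read_state();print(s['q'].round(3));go([.31,-.02,.42],92.75)"; python3 -m handwheel '0 0 0 0';python3 -c "
from h import *
s=r.read_state();print(s['q'].round(3));go([.31,-.02,.42],92.75)"
```

```text
clock: 16.98
ee_pos: [0.3235, -0.0104, 0.5558]
eef_rot: [2.107, 2.217, -0.005]
force: [0.8, 0.1, -1.0]
opening: 0.0517
[-0.193 -0.125  0.665  2.293 -0.047 -0.246]
grasp now [ 0.3224 -0.0092  0.5747] toolx az 92.81 toolz [ 0.058 -0.06  -0.997]
shift [ -0.4 -21.4 154.1] turn 0.1 n 3.7308799902956786
clock: 17.07
ee_pos: [0.3222, -0.0099, 0.5551]
eef_rot: [2.107, 2.218, -0.006]
force: [-1.2, -0.1, -1.0]
opening: 0.0512
[-0.193 -0.128  0.661  2.293 -0.047 -0.246]
grasp now [ 0.3211 -0.0088  0.574 ] toolx az 92.83 toolz [ 0.057 -0.059 -0.997]
shift [ -1.  -19.9 153.6] turn 0.1 n 3.7134242702582614
```

Joint 4 is at its limit and the forward lean has started (0.024→0.057) and is kept. Continuing to push up.

```bash
for i in 1; do python3 -m handwheel '0 0 -40 0;0 0 -80 0;0 0 -120 0;0 0 -160 0;0 0 -200 0'; done;python3 -c "
from h import *
s=r.read_state();print(s['q'].round(3));go([.31,-.02,.42],92.75)"; python3 -m handwheel '0 -40 0 0;0 -80 0 0;0 -80 0 0';python3 -c "
from h import *
s=r.read_state();print(s['q'].round(3));go([.31,-.02,.42],92.75)"
```

```text
clock: 17.48
ee_pos: [0.3285, -0.0081, 0.5699]
eef_rot: [2.083, 2.197, 0.025]
force: [-0.1, -0.2, 0.4]
opening: 0.0513
[-0.183 -0.115  0.712  2.294 -0.048 -0.239]
grasp now [ 0.3267 -0.0069  0.5888] toolx az 92.86 toolz [ 0.094 -0.066 -0.993]
shift [ -0.2 -32.6 166.9] turn 0.1 n 4.079320930048021
clock: 17.73
ee_pos: [0.2463, -0.0124, 0.5575]
eef_rot: [2.074, 2.187, 0.034]
force: [-1.4, 0.1, 1.6]
opening: 0.0517
[-0.273 -0.338  0.509  2.295 -0.04  -0.328]
grasp now [ 0.2443 -0.0111  0.5763] toolx az 92.8 toolz [ 0.107 -0.071 -0.992]
shift [-1.000e-01  4.860e+01  1.627e+02] turn 0.0 n 4.071597604753379
```

About 0.0075 rad of lean per row, so roughly 60 rows (5 s) for the 0.5 rad I want, which fits the time. I'll first shift to y≈0.13 so the lean grows toward the hutch's x axis.

```bash
python3 -m handwheel '35 5 -5 0;70 10 -15 0;105 15 -30 0;140 15 -60 0;140 15 -100 0';python3 -c "
from h import *
s=r.read_state();print(s['q'].round(3));go([.27,.12,.6],92.75)"; python3 -m handwheel '0 0 -41 0;0 0 -82 0;0 0 -123 0;0 0 -164 0;0 0 -205 0';python3 -m handwheel '0 0 -41 0;0 0 -82 0;0 0 -123 0;0 0 -164 0;0 0 -205 0';python3 -c "
from h import *
s=r.read_state();print(s['q'].round(3));go([.27,.12,.6],92.75)"; 
```

```text
clock: 18.15
ee_pos: [0.265, 0.1291, 0.5681]
eef_rot: [2.058, 2.187, 0.079]
force: [-0.2, -0.2, -0.1]
opening: 0.0513
[ 0.329 -0.2    0.634  2.293 -0.097  0.263]
grasp now [0.2624 0.1302 0.5869] toolx az 93.25 toolz [ 0.136 -0.056 -0.989]
shift [-11.4   8.5 -11.4] turn 0.5 n 0.4373803145411018
clock: 18.57
ee_pos: [0.2729, 0.1301, 0.5859]
eef_rot: [2.046, 2.164, 0.134]
force: [-0.0, -0.0, 0.0]
opening: 0.0513
clock: 18.98
ee_pos: [0.2745, 0.133, 0.6016]
eef_rot: [2.027, 2.151, 0.188]
force: [-0.3, -0.5, 0.0]
opening: 0.0518
[ 0.335 -0.176  0.743  2.294 -0.101  0.266]
grasp now [0.2704 0.1336 0.6202] toolx az 93.12 toolz [ 0.216 -0.031 -0.976]
shift [-12.7  -5.6  20. ] turn 0.4 n 0.5832670085352789
```

```bash
python3 -m handwheel '0 8 -40 0;0 16 -80 0;0 24 -120 0;0 32 -160 0;0 40 -200 0';python3 -m handwheel '0 10 -40 0;0 20 -80 0;0 30 -120 0;0 40 -160 0;0 50 -200 0';python3 -m handwheel '0 10 -40 0;0 20 -80 0;0 30 -120 0;0 40 -160 0;0 50 -200 0';python3 -c "
from h import *
s=r.read_state();print(s['q'].round(3));go([.27,.12,.6],92.75)"; 
```

```text
clock: 19.4
ee_pos: [0.2925, 0.1343, 0.6205]
eef_rot: [2.008, 2.135, 0.241]
force: [0.1, 0.2, -0.7]
opening: 0.0515
clock: 19.82
ee_pos: [0.3068, 0.1331, 0.6386]
eef_rot: [1.988, 2.118, 0.293]
force: [0.6, -0.1, 0.1]
opening: 0.0511
clock: 20.23
ee_pos: [0.3133, 0.1301, 0.6554]
eef_rot: [1.966, 2.099, 0.343]
force: [0.6, -0.2, 0.0]
opening: 0.0512
[ 0.277 -0.082  0.971  2.294 -0.087  0.197]
grasp now [0.3069 0.1301 0.6733] toolx az 93.57 toolz [ 0.334  0.005 -0.943]
shift [ -6.5 -59.8  56.7] turn 0.8 n 1.9835231227272319
```

```bash
python3 -m handwheel '0 14 -39 0;0 28 -78 0;0 42 -117 0;0 56 -156 0;0 70 -195 0';python3 -m handwheel '0 15 -38 0;0 30 -76 0;0 45 -114 0;0 60 -152 0;0 75 -190 0';python3 -m handwheel '0 16 -38 0;0 32 -76 0;0 48 -114 0;0 64 -152 0;0 80 -190 0';python3 -m handwheel '0 17 -37 0;0 34 -74 0;0 51 -111 0;0 68 -148 0;0 85 -185 0';python3 -m handwheel '0 18 -37 0;0 36 -74 0;0 54 -111 0;0 72 -148 0;0 90 -185 0';python3 -c "
from h import *
s=r.read_state();print(s['q'].round(3));go([.27,.12,.6],92.75)"; 
```

```text
clock: 20.65
ee_pos: [0.3243, 0.1266, 0.6722]
eef_rot: [1.945, 2.079, 0.391]
force: [-0.6, 0.3, -1.5]
opening: 0.0512
clock: 21.07
ee_pos: [0.331, 0.1223, 0.6883]
eef_rot: [1.922, 2.058, 0.437]
force: [0.4, -0.3, -0.3]
opening: 0.0515
clock: 21.48
ee_pos: [0.3336, 0.1177, 0.7037]
eef_rot: [1.9, 2.036, 0.48]
force: [-0.2, 0.6, -0.4]
opening: 0.0516
clock: 21.9
ee_pos: [0.334, 0.1131, 0.7185]
eef_rot: [1.877, 2.014, 0.522]
force: [-0.5, -0.4, -0.2]
opening: 0.0512
clock: 22.32
ee_pos: [0.3315, 0.1089, 0.7329]
eef_rot: [1.854, 1.99, 0.561]
force: [-0.2, -0.8, 0.4]
opening: 0.0516
[ 0.164 -0.017  1.249  2.294 -0.043  0.081]
grasp now [0.3217 0.1081 0.7491] toolx az 94.16 toolz [ 0.516  0.042 -0.855]
shift [  14.8 -120.6  101.4] turn 1.4 n 3.7955362398662613
```

```bash
python3 -m handwheel '0 19 -36 0;0 38 -72 0;0 57 -108 0;0 76 -144 0;0 95 -180 0';python3 -m handwheel '0 20 -36 0;0 40 -72 0;0 60 -108 0;0 80 -144 0;0 100 -180 0';python3 -m handwheel '0 21 -35 0;0 42 -70 0;0 63 -105 0;0 84 -140 0;0 105 -175 0';python3 -c "
from h import *
s=r.read_state();print(s['q'].round(3));go([.44,.15,.3],92.75)"; 
```

```text
clock: 22.73
ee_pos: [0.3278, 0.1052, 0.7468]
eef_rot: [1.831, 1.967, 0.598]
force: [0.2, 0.3, -0.7]
opening: 0.051
clock: 23.15
ee_pos: [0.3219, 0.1021, 0.7602]
eef_rot: [1.807, 1.943, 0.634]
force: [0.7, 0.3, 0.1]
opening: 0.0512
clock: 23.57
ee_pos: [0.3155, 0.0996, 0.7731]
eef_rot: [1.784, 1.918, 0.668]
force: [-0.3, 0.6, 0.5]
opening: 0.0511
[ 0.123 -0.025  1.359  2.294 -0.021  0.043]
grasp now [0.3039 0.0986 0.7881] toolx az 94.33 toolz [ 0.612  0.054 -0.789]
shift [  36.2 -189.7  471.3] turn 1.6 n 12.213453781873856
```

The lean is now 38° toward the hutch. Going down to a staging point in front of the knob.

```bash
python3 -c "
from h import *
go([.500,.170,.255],93.5)"
```

```text
grasp now [0.3039 0.0986 0.7881] toolx az 94.33 toolz [ 0.612  0.054 -0.789]
shift [  51.1 -169.   544.6] turn 0.8 n 13.728398022542207
```

```bash
python3 -m handwheel '3 -11 36 0;7 -22 72 0;10 -33 108 0;14 -45 144 0;17 -56 180 1';python3 -m handwheel '3 -11 36 0;7 -22 72 0;10 -33 108 0;14 -45 144 0;17 -56 180 0';python3 -c "
from h import *
s=r.read_state();print(s['q'].round(3));go([.500,.170,.255],93.5)"
```

```text
clock: 23.98
ee_pos: [0.3637, 0.1172, 0.645]
eef_rot: [1.801, 1.902, 0.677]
force: [0.2, 0.0, 1.9]
opening: 0.0509
clock: 24.4
ee_pos: [0.4285, 0.1421, 0.4662]
eef_rot: [1.804, 1.906, 0.673]
force: [-0.1, 0.9, 0.1]
opening: 0.0513
[ 0.234 -0.651 -0.125  1.442 -0.089  0.149]
grasp now [0.4169 0.141  0.4812] toolx az 93.56 toolz [ 0.61   0.054 -0.79 ]
shift [ 19.1 -71.9 231. ] turn 0.1 n 5.820528337635541
```

```bash
python3 -m handwheel '4 -12 38 0;8 -24 76 0;12 -36 114 0;15 -48 152 0;18 -58 185 0';python3 -m handwheel '0 0 0 0';python3 -c "
from h import *
s=r.read_state();print(s['q'].round(3));go([.515,.171,.237],93.5)
f=grab('wrist');cv2.imwrite('pics/w8.png',f['img'])
g=grab('scene');cv2.imwrite('pics/s16.png',g['img'])"
```

```text
clock: 24.82
ee_pos: [0.494, 0.1676, 0.2832]
eef_rot: [1.805, 1.907, 0.67]
force: [-0.0, 0.6, -0.4]
opening: 0.0513
clock: 24.9
ee_pos: [0.4895, 0.1665, 0.2697]
eef_rot: [1.815, 1.921, 0.648]
force: [-2.3, -0.4, -3.2]
opening: 0.0514
[ 0.263 -0.644 -0.528  1.059 -0.107  0.172]
grasp now [0.4783 0.1656 0.285 ] toolx az 93.55 toolz [ 0.592  0.049 -0.805]
shift [ 2.4  1.2 60.6] turn 0.0 n 1.4543090417097264
```

View pics/w8.png

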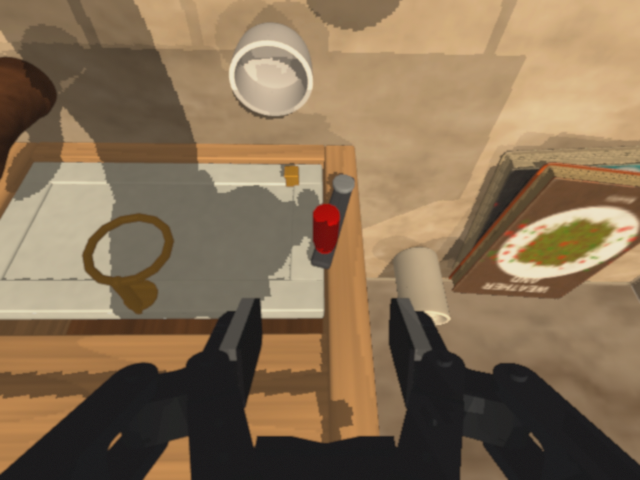

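View pics/s16.png

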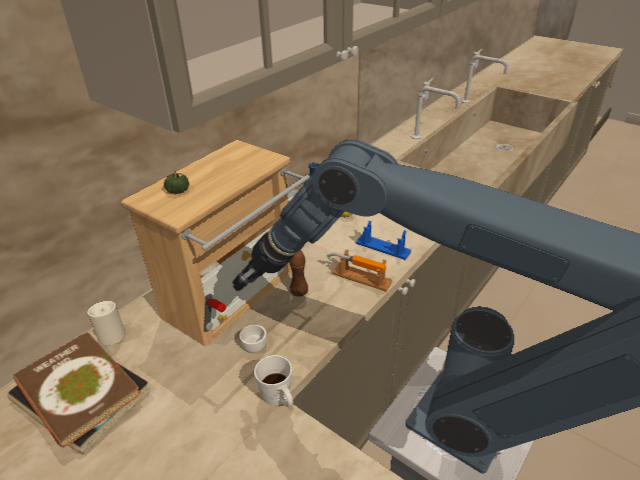

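The wrist view shows the red knob at (326,228) on the bar, the ring at left and the shutter shut. Nothing has been disturbed in the scene view. I'll let the arm settle and measure the knob.

```bash
python3 -m handwheel '0 0 0 0;0 0 0 0';python3 -c "
from h import *
f=grab('wrist');P=cloud(f);H=hsv(f);h,s,v=H[...,0],H[...,1],H[...,2]
m=((h<4)|(h>175))&(s>190)&(v>90)&(P[...,0]>.5)&(P[...,0]<.66);q=P[m];print('knob',len(q),np.percentile(q,[1,50,99],axis=0).round(4).tolist())
for c in (.58,.59,.60,.61):
    k=q[abs(q[:,0]-c)<.005];print(c,len(k),k.min(0).round(4),k.max(0).round(4))
S=r.read_state();go([.582,.177,.15],93.5)"
```

```text
clock: 25.17
ee_pos: [0.4963, 0.168, 0.2943]
eef_rot: [1.799, 1.899, 0.683]
force: [0.5, -0.2, 0.9]
opening: 0.0513
knob 1056 [[0.5737, 0.165, 0.1406], [0.5825, 0.1744, 0.1561], [0.6155, 0.1846, 0.1594]]
0.58 320 [0.575  0.1648 0.1395] [0.585  0.1843 0.1595]
0.59 183 [0.5851 0.1652 0.1503] [0.595  0.1848 0.1597]
0.6 174 [0.5951 0.1655 0.1506] [0.605  0.1853 0.1596]
0.61 104 [0.6051 0.1666 0.152 ] [0.615  0.1845 0.1598]
grasp now [0.4845 0.1669 0.3094] toolx az 93.55 toolz [ 0.618  0.056 -0.784]
shift [  0.5 -22.2 185.8] turn 0.0 n 4.487158091999858
```

The knob axis is at y≈0.175, z≈0.149, with its front end at x≈0.574. The bar angle is about 0.27 rad. Approaching along the fingers.

```bash
python3 -m handwheel '0 -8 33 0;0 -16 66 0;0 -22 99 0;0 -22 125 0;0 -22 140 0';python3 -m handwheel '0 0 0 0;0 0 0 0';python3 -c "
from h import *
s=r.read_state();print(s['q'].round(3));go([.583,.175,.149],93.5)
f=grab('wrist');cv2.imwrite('pics/w9.png',f['img'])"
```

```text
clock: 25.63
ee_pos: [0.5641, 0.1744, 0.1642]
eef_rot: [1.803, 1.904, 0.674]
force: [-0.7, -0.9, 0.5]
opening: 0.0512
clock: 25.8
ee_pos: [0.5641, 0.1745, 0.1666]
eef_rot: [1.802, 1.903, 0.676]
force: [0.1, -0.1, -0.4]
opening: 0.0511
[ 0.235 -0.461 -0.639  0.734 -0.09   0.149]
grasp now [0.5524 0.1735 0.1816] toolx az 93.53 toolz [ 0.614  0.054 -0.788]
shift [-1.1  4.1 44.5] turn 0.0 n 1.0716112215496623
```

View pics/w9.png

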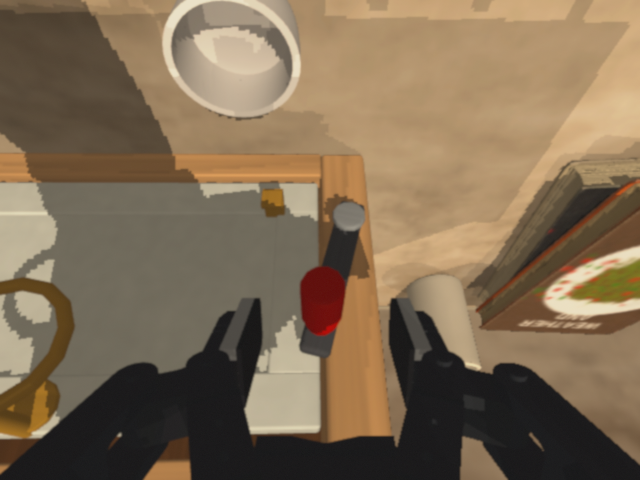

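The knob is centred between the fingers at (323,300). Moving in and closing.

```bash
python3 -m handwheel '0 2 18 0;0 3 32 0;-1 4 43 0;-1 4 43 0;-1 4 43 0';python3 -m handwheel '0 0 0 0;0 0 0 0;0 0 0 0;0 0 0 0;0 0 0 0' 0.15 40;python3 -m handwheel '0 0 0 0;0 0 0 0';python3 -c "
from h import *
s=r.read_state();print(s['q'].round(3),s['force'],s['opening']);go([.583,.175,.149],93.5)
f=grab('scene');cv2.imwrite('pics/s17.png',cv2.resize(f['img'][180:350,170:370],None,fx=3.5,fy=3.5))"
```

```text
clock: 26.27
ee_pos: [0.5935, 0.1762, 0.1357]
eef_rot: [1.801, 1.903, 0.677]
force: [0.1, -1.0, 0.0]
opening: 0.0512
clock: 26.68
ee_pos: [0.5933, 0.176, 0.1355]
eef_rot: [1.802, 1.902, 0.677]
force: [-6.6, -0.8, 6.9]
opening: 0.0205
clock: 26.85
ee_pos: [0.5933, 0.176, 0.1356]
eef_rot: [1.802, 1.902, 0.677]
force: [-5.8, -1.0, 5.7]
opening: 0.0208
[ 0.222 -0.36  -0.633  0.637 -0.083  0.14 ] [-5.82569586 -0.97412595  5.70753168] 0.020764615009713428
grasp now [0.5816 0.175  0.1505] toolx az 93.52 toolz [ 0.614  0.054 -0.787]
shift [-0.1  0.2  2. ] turn 0.0 n 0.04918201344644083
```

View pics/s17.png

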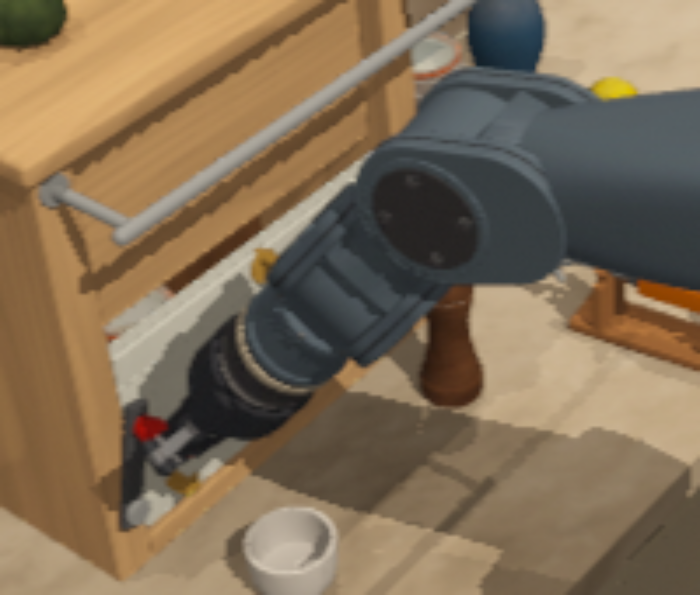

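The knob is gripped (20.8 mm, nominal 22). Working out the arc in tool axes.

```bash
cat > arc.py <<'E'
from h import *
import sys
s=r.read_state();M=R.from_rotvec(s['eef_rot']).as_matrix();g=s['ee_pos']-.019*M[:,2]
yh=np.array([-.048,.9988,0]);piv=np.array([.0,.1955,.075])
rel=(g-piv);ry=rel[1];rz=rel[2];th=np.arctan2(-ry,rz);print('theta',th.round(3),'r',np.hypot(ry,rz).round(4),s['force'].round(1))
for t in np.arange(th+.13,1.75,.13):
    d=.075*(-(np.sin(t)-np.sin(th))*yh+(np.cos(t)-np.cos(th))*np.array([0,0,1]))
    print(t.round(2),(d@M*1000).round(1))
E
python3 arc.py
```

```text
theta 0.265 r 0.0782 [-6.6 -1.2  7. ]
0.4 [-9.3 -1.9  2.3]
0.53 [-18.1  -4.6   5.5]
0.66 [-26.3  -7.9   9.5]
0.79 [-33.8 -11.8  14.4]
0.92 [-40.3 -16.3  20. ]
1.05 [-45.9 -21.3  26.2]
1.18 [-50.4 -26.7  33. ]
1.31 [-53.8 -32.4  40.2]
1.44 [-55.9 -38.2  47.7]
1.57 [-56.8 -44.2  55.3]
1.7 [-56.4 -50.2  63. ]
```

```bash
python3 -m handwheel '-9 -2 2 0;-18 -5 5 0;-26 -8 9 0;-34 -12 14 0;-34 -12 14 0';python3 arc.py
```

```text
clock: 27.32
ee_pos: [0.5944, 0.1442, 0.1156]
eef_rot: [1.802, 1.906, 0.683]
force: [-1.4, 3.4, 2.6]
opening: 0.0204
theta 0.757 r 0.0764 [-1.4  3.4  2.6]
0.89 [-6.8 -4.4  5.4]
1.02 [-12.7  -9.3  11.5]
1.15 [-17.5 -14.5  18.1]
1.28 [-21.1 -20.2  25.2]
1.41 [-23.6 -26.   32.6]
1.54 [-24.8 -32.   40.2]
1.67 [-24.7 -38.   47.9]
```

```bash
python3 -m handwheel '-7 -4 5 0;-13 -9 11 0;-17 -14 18 0;-21 -20 25 0;-21 -20 25 0';python3 arc.py
```

```text
clock: 27.73
ee_pos: [0.595, 0.1243, 0.0819]
eef_rot: [1.801, 1.908, 0.682]
force: [2.2, 5.3, -1.3]
opening: 0.0207
theta 1.278 r 0.0755 [ 2.2  5.3 -1.3]
1.41 [-2.4 -5.8  7.4]
1.54 [ -3.6 -11.8  15. ]
1.67 [ -3.6 -17.8  22.7]
```

```bash
python3 -m handwheel '-2 -6 7 0;-3 -12 15 0;-3 -17 21 0;-3 -17 21 0;-3 -17 21 0';python3 arc.py;python3 -c "
from h import *
f=grab('scene');cv2.imwrite('pics/s18.png',cv2.resize(f['img'][180:350,170:370],None,fx=3.5,fy=3.5))
f=grab('wrist');cv2.imwrite('pics/w10.png',f['img'])"
```

```text
clock: 28.15
ee_pos: [0.5953, 0.1202, 0.0558]
eef_rot: [1.801, 1.904, 0.678]
force: [2.6, 1.5, 0.6]
opening: 0.0203
theta 1.626 r 0.0765 [2.6 1.5 0.6]
```

View pics/w10.png

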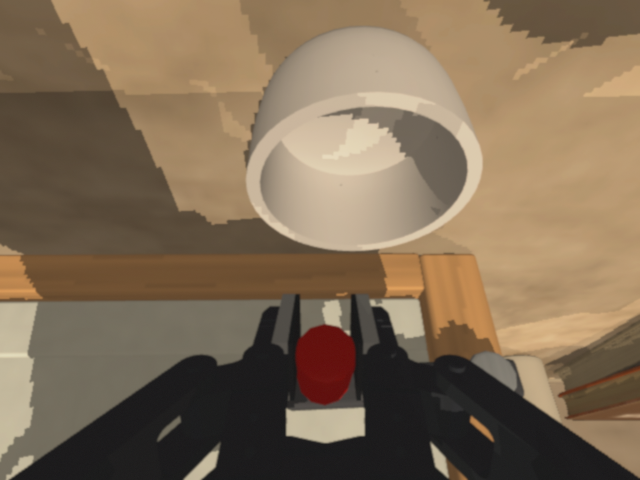

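View pics/s18.png

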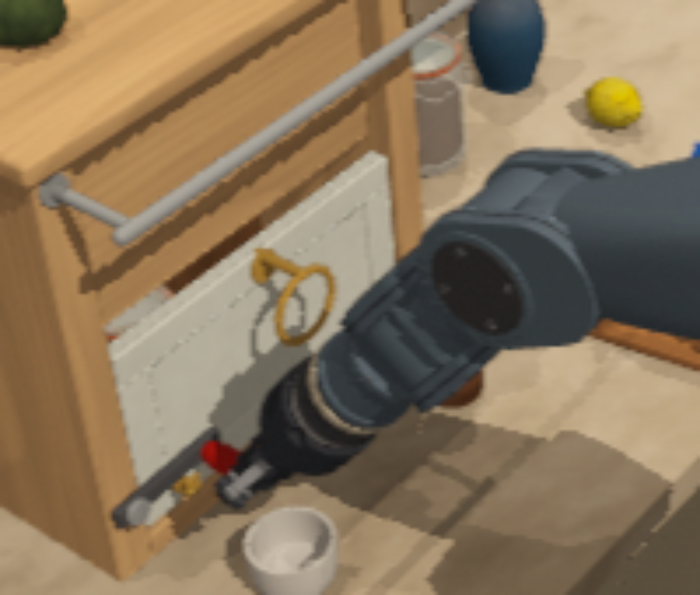

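The bar is across the shutter, with measured theta about 1.6. Pressing a few mm more to confirm the stop by force.

```bash
python3 -m handwheel '0 -3 4 0;0 -5 6 0;0 -5 6 0;0 -5 6 0';python3 arc.py;python3 -m handwheel '0 -3 4 0;0 -5 6 0;0 -5 6 0';python3 arc.py
```

```text
clock: 28.58
ee_pos: [0.5961, 0.12, 0.0525]
eef_rot: [1.798, 1.901, 0.679]
force: [-26.1, -1.7, 27.9]
opening: 0.0203
theta 1.669 r 0.0769 [-26.1  -1.7  27.9]
clock: 28.83
ee_pos: [0.5987, 0.1201, 0.0493]
eef_rot: [1.793, 1.895, 0.684]
force: [-35.9, -3.0, 39.1]
opening: 0.0206
theta 1.712 r 0.0772 [-35.9  -3.   39.1]
```

The stop is firm, at about 30–40 N upward. Relieving at once, then opening.

```bash
python3 -m handwheel '0 6 -8 0;0 9 -11 0;0 9 -11 0';python3 arc.py;python3 -m handwheel '0 0 0 0;0 0 0 0;0 0 0 0;0 0 0 0' 0.6;python3 -c "
from h import *
s=r.read_state();print(s['force'],s['opening'])"
```

```text
clock: 29.08
ee_pos: [0.5974, 0.1206, 0.0573]
eef_rot: [1.796, 1.901, 0.683]
force: [10.8, 5.6, -1.5]
opening: 0.0206
theta 1.607 r 0.076 [10.8  5.6 -1.5]
1.74 [ 0.8 -6.   7.6]
clock: 29.42
ee_pos: [0.5931, 0.1191, 0.0516]
eef_rot: [1.804, 1.905, 0.671]
force: [0.5, -0.3, -0.8]
opening: 0.051
[ 0.52495663 -0.31405866 -0.8386222 ] 0.05102100591769051
```

```bash
python3 -m handwheel '0 0 -20 0;0 0 -50 0;0 0 -85 0;0 0 -110 0;0 0 -110 0';python3 -m handwheel '0 0 0 0;0 0 0 0';python3 -c "
from h import *
f=grab('wrist');cv2.imwrite('pics/w11.png',f['img']);P=cloud(f);H=hsv(f);h,s,v=H[...,0],H[...,1],H[...,2]
m=((h<4)|(h>175))&(s>190)&(v>60)&(P[...,0]>.5)&(P[...,0]<.66);q=P[m];print('knob',len(q),np.percentile(q,[1,50,99],axis=0).round(4).tolist())
m=(v<110)&(s<90)&(P[...,0]>.60)&(P[...,0]<.65)&(P[...,1]>.06)&(P[...,1]<.21)&(P[...,2]>.05)&(P[...,2]<.11)
k,l,st,c=cv2.connectedComponentsWithStats(m.astype(np.uint8));i=1+np.argmax(st[1:,4]);q=P[l==i];print('bar',st[i],np.percentile(q,[1,50,99],axis=0).round(4).tolist(),np.polyfit(q[:,1],q[:,2],1))
f=grab('scene');cv2.imwrite('pics/s19.png',cv2.resize(f['img'][180:350,170:370],None,fx=3.5,fy=3.5))
"
```

```text
clock: 29.83
ee_pos: [0.5281, 0.1136, 0.1465]
eef_rot: [1.797, 1.898, 0.682]
force: [0.5, -1.0, 0.4]
opening: 0.0514
clock: 30.0
ee_pos: [0.5264, 0.1134, 0.1387]
eef_rot: [1.804, 1.905, 0.673]
force: [0.7, -0.6, -0.5]
opening: 0.0516
knob 1510 [[0.5755, 0.1094, 0.0741], [0.5789, 0.1186, 0.0887], [0.6158, 0.1283, 0.0927]]
bar [ 297  263  154   46 2757] [[0.6169, 0.1027, 0.0575], [0.6238, 0.1521, 0.0807], [0.6454, 0.2086, 0.0911]] [-0.030376    0.08377051]
```

View pics/w11.png

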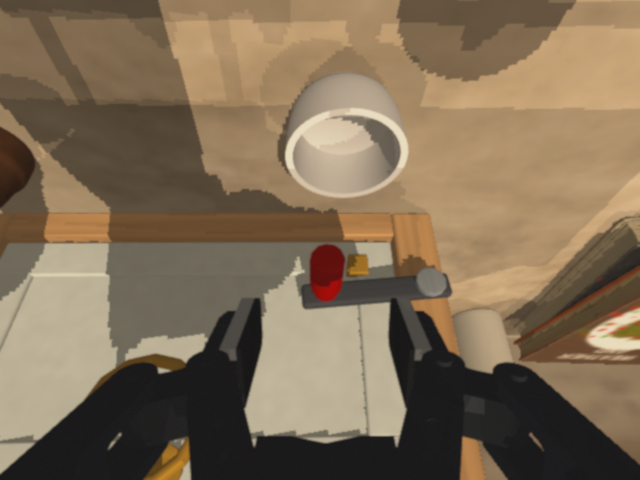

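View pics/s19.png

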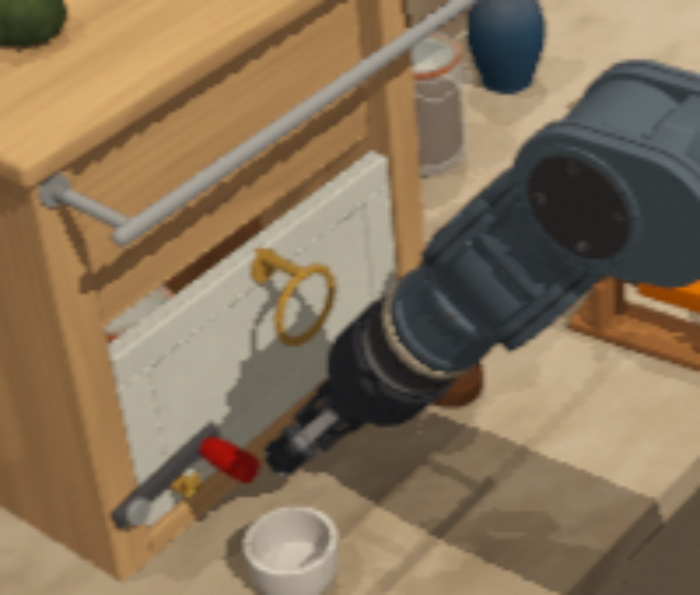

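The knob top is at z≈0.0927. Seated it should be about 0.086, so relieving with the grip closed lifted the bar by about 6 mm. I'll press it down from above with shut fingers, which cannot lift it on leaving.

```bash
python3 -m handwheel '0 0 0 0;0 0 0 0;0 0 0 0;0 0 0 0' 0;python3 -c "
from h import *
s=r.read_state();M=R.from_rotvec(s['eef_rot']).as_matrix();print(s['opening'],s['ee_pos'])
print(((np.array([.592,.119,.118])-s['ee_pos'])@M*1000).round(1));print((np.array([0,0,-10])@M).round(1))"
```

```text
clock: 30.43
ee_pos: [0.5267, 0.1135, 0.139]
eef_rot: [1.804, 1.905, 0.673]
force: [-0.6, 0.1, 1.2]
opening: 0.0031
0.003095039874558279 [0.52669109 0.11352865 0.13904213]
[ 1.  38.8 56.8]
[-0.2 -6.1  7.9]
```

```bash
python3 -m handwheel '0 13 19 0;1 26 38 0;1 39 56 0;1 39 56 0;1 39 56 0';python3 -c "
from h import *
s=r.read_state();print(s['ee_pos'],s['force'])
f=grab('wrist');cv2.imwrite('pics/w12.png',f['img'])"
```

```text
clock: 30.85
ee_pos: [0.5915, 0.1189, 0.1181]
eef_rot: [1.805, 1.906, 0.672]
force: [0.9, -0.7, 0.6]
opening: 0.0002
[0.59154926 0.11892619 0.11805283] [ 0.87811443 -0.69255277  0.58024465]
```

View pics/w12.png

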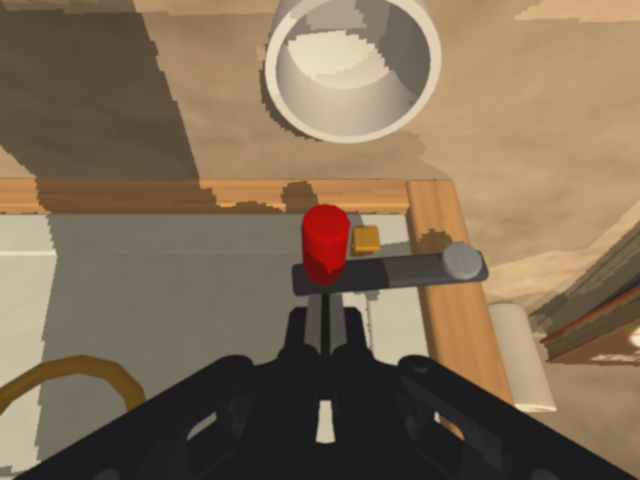

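The shut fingers are right above the knob at (326,245). Pressing straight down in stages.

```bash
python3 -m handwheel '0 -4 5 0;0 -8 10 0;0 -12 16 0;0 -15 20 0;0 -15 20 0';python3 -m handwheel '0 -4 5 0;0 -6 8 0;0 -6 8 0'
```

```text
clock: 31.32
ee_pos: [0.5911, 0.1194, 0.0927]
eef_rot: [1.804, 1.906, 0.672]
force: [0.1, 0.4, -0.1]
opening: -0.0002
clock: 31.57
ee_pos: [0.5957, 0.1201, 0.0902]
eef_rot: [1.797, 1.898, 0.682]
force: [-5.9, -0.5, 11.0]
opening: 0.0002
```

```bash
python3 -m handwheel '0 -3 4 0;0 -4 5 0;0 -4 5 0;0 -4 5 0';python3 -m handwheel '0 -2 3 0;0 -3 4 0;0 -3 4 0'
```

```text
clock: 31.9
ee_pos: [0.5988, 0.1204, 0.0897]
eef_rot: [1.791, 1.892, 0.69]
force: [-13.6, -1.8, 22.2]
opening: -0.0001
clock: 32.15
ee_pos: [0.6023, 0.1207, 0.0896]
eef_rot: [1.786, 1.886, 0.697]
force: [-14.3, -1.9, 27.8]
opening: -0.0002
```

The force climbed to 28 N with no further drop (0.0897→0.0896), so the bar is on its stop. Lifting off and backing away.

```bash
python3 -m handwheel '0 10 -12 0;0 24 -30 0;0 30 -50 0;0 30 -80 0;0 30 -115 0';python3 -m handwheel '0 0 -25 0;0 0 -25 0;0 0 -25 0';python3 -c "
from h import *
s=r.read_state();print(s['ee_pos'],s['force'])
f=grab('wrist');cv2.imwrite('pics/w13.png',f['img']);P=cloud(f);H=hsv(f);h,s,v=H[...,0],H[...,1],H[...,2]
m=((h<4)|(h>175))&(s>190)&(v>60)&(P[...,0]>.5)&(P[...,0]<.66);q=P[m];print('knob',len(q),np.percentile(q,[1,50,99],axis=0).round(4).tolist())
m=(v<110)&(s<90)&(P[...,0]>.60)&(P[...,0]<.65)&(P[...,1]>.06)&(P[...,1]<.22)&(P[...,2]>.04)&(P[...,2]<.11)
k,l,st,c=cv2.connectedComponentsWithStats(m.astype(np.uint8));i=1+np.argmax(st[1:,4]);q=P[l==i];print('bar',st[i],np.percentile(q,[1,50,99],axis=0).round(4).tolist(),np.polyfit(q[:,1],q[:,2],1))
f=grab('scene');cv2.imwrite('pics/s20.png',f['img']);P=cloud(f);H=hsv(f);h,s,v=H[...,0],H[...,1],H[...,2]
m=((h<4)|(h>175))&(s>190)&(v>60)&(P[...,0]>.5)&(P[...,0]<.66);q=P[m];print('knob scene',len(q),np.percentile(q,[1,50,99],axis=0).round(4).tolist())
x,y,z=P[...,0],P[...,1],P[...,2]
for n,c in dict(mill=(.573,-.107),ram=(.533,.128),mug=(.371,.213)).items():
    m=(np.hypot(x-c[0],y-c[1])<.06)&(z>.02)&(z<.2)&((x<.6));q=P[m];print(n,np.percentile(q,[2,50,98],axis=0).round(3).tolist())
m=(s<60)&(v>120)&(x>.62)&(x<.68)&(y>-.1)&(y<.15)&(z>.02)&(z<.3);q=P[m];print('shutter z',np.percentile(q[:,2],[1,99]))
"
```

```text
clock: 32.57
ee_pos: [0.5444, 0.1148, 0.1815]
eef_rot: [1.805, 1.906, 0.672]
force: [-0.6, 0.3, 0.7]
opening: 0.0002
clock: 32.82
ee_pos: [0.5312, 0.1138, 0.2052]
eef_rot: [1.799, 1.901, 0.679]
force: [-1.0, -0.3, 0.0]
opening: -0.0003
[0.53121862 0.11377588 0.20515921] [-1.00621289 -0.31524556  0.01085874]
knob 1371 [[0.5756, 0.109, 0.0687], [0.5856, 0.1185, 0.0838], [0.6189, 0.1284, 0.0868]]
bar [ 300  192  136   29 2207] [[0.618, 0.1031, 0.0529], [0.6241, 0.1539, 0.0801], [0.6449, 0.2086, 0.0852]] [0.01014552 0.07660964]
knob scene 116 [[0.5753, 0.1133, 0.0677], [0.5912, 0.125, 0.0819], [0.6205, 0.1326, 0.089]]
mill [[0.55, -0.118, 0.021], [0.56, -0.094, 0.056], [0.586, -0.083, 0.122]]
ram [[0.499, 0.097, 0.021], [0.543, 0.126, 0.037], [0.59, 0.163, 0.086]]
mug [[0.323, 0.172, 0.027], [0.385, 0.211, 0.066], [0.421, 0.253, 0.096]]
shutter z [0.02898234 0.20122491]
```

View pics/w13.png

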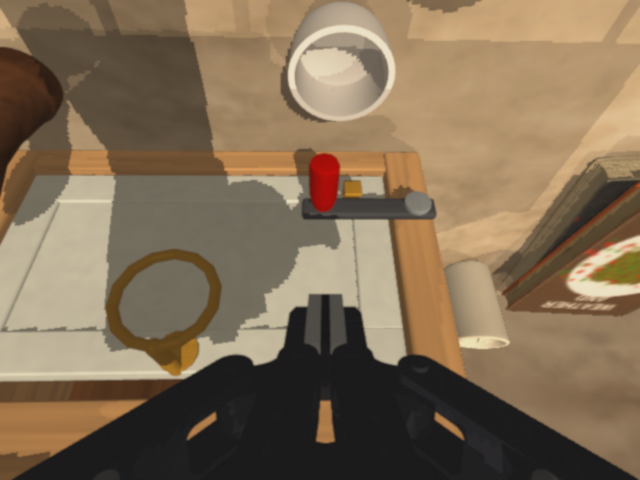

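View pics/s20.png

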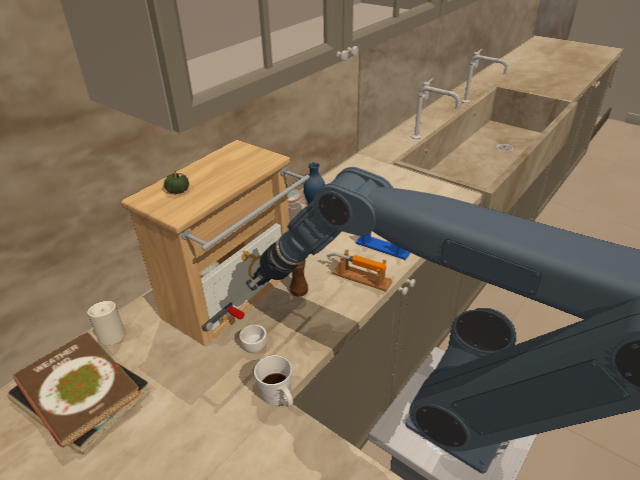

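The bar is level: knob top at 0.0868 against a predicted 0.086. The shutter is shut and the mug, mill and ramekin are in place. Backing off clear and letting things settle before handing in.

```bash
python3 -m handwheel '0 0 -25 0;0 0 -55 0;0 0 -80 0;0 0 -80 0;0 0 -80 0';python3 -m handwheel '0 0 0 0;0 0 0 0;0 0 0 0';python3 -c "
from h import *
s=r.read_state();print(s['clock'],s['ee_pos'],s['force'],abs(s['joint_vel']).max())
f=grab('scene');P=cloud(f);H=hsv(f);h,s,v=H[...,0],H[...,1],H[...,2];x,y,z=P[...,0],P[...,1],P[...,2]
m=((h<4)|(h>175))&(s>190)&(v>60)&(x>.5)&(x<.66);q=P[m];print('knob',np.percentile(q,[1,99],axis=0).round(4).tolist())
m=(h>4)&(h<16)&(s>200)&(v>120)&(x>.3)&(x<.55)&(y>-.32)&(y<-.2)&(z>.05);q=P[m];print('grip',np.percentile(q,[1,50,99],axis=0).round(3).tolist())
m=(z>.05)&(z<.09)&(x>.48)&(x<.6)&(y>-.3)&(y<-.22)&(s<90);q=P[m];print('shaft',np.percentile(q,[1,50,99],axis=0).round(3).tolist())
r.sign_off()"
```

```text
clock: 33.33
ee_pos: [0.4818, 0.1092, 0.2653]
eef_rot: [1.802, 1.904, 0.675]
force: [0.4, -0.8, -1.2]
opening: 0.0001
clock: 33.58
ee_pos: [0.481, 0.1091, 0.2622]
eef_rot: [1.806, 1.907, 0.67]
force: [-0.2, 0.7, -0.5]
opening: 0.0001
33.5833 [0.48100566 0.10909955 0.26216996] [-0.1730607   0.65440551 -0.51329979] 0.008916282546489313
knob [[0.576, 0.1134, 0.0679], [0.6203, 0.1322, 0.0869]]
grip [[0.383, -0.284, 0.054], [0.431, -0.259, 0.068], [0.48, -0.245, 0.08]]
shaft [[0.484, -0.262, 0.052], [0.522, -0.25, 0.067], [0.569, -0.239, 0.076]]
the job is handed in; nothing more can be done
```

The job is done and handed in at about 34 s of the 72 s allowed. I hooked the ring with the pole and pulled the shutter to its stop. The pole then went back in its cradle, hook forward and released, and last I swung the bar down by its red knob until it seated.

**Last checks**
- **Shutter:** it spans z from 0.029 to 0.201 m, against 0.027 to 0.199 when shut. The offset is within the 2 mm calibration. The ring stopped moving while I still pulled with about 8 N.
- **Pole:** it lies level in the cradle, within about 2 mm of where it started.
- **Locking bar:** the top of the knob is at 0.087 m, against a predicted 0.086, and the bar is level.
- **Mug, mill and ramekin:** they read as before, apart from stray arm or knob pixels in some of the depth readings.
- **Robot:** it was clear of everything, with no force on the tool.

**What went otherwise than planned**
- **Bar:** the first seating failed this check. Easing off with the grip still closed lifted the knob about 6 mm. I pressed it down again from above with the fingers shut, up to 28 N with no further movement.
- **Force:** during that first seating the upward force on the tool reached 39 N, through the fingers on the knob.
- **Pole held level:** I hooked the ring with the pole level, not raised 30°. It tipped about 4° in the grip against the stop and settled level in the cradle.
- **Tool lean:** the moves allow no tilt. I leaned the tool 38° forward for the knob by pushing joint 4 against its limit; it read up to 2.295 rad against the rounded 2.29.

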